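# Fetch the sample jar from behind the bottles and set it on the balance

### The arm

A 6-joint arm with a two-finger parallel gripper is mounted at the origin on the work surface. World frame = base frame: x ahead of the robot, y to its left, z up, the work surface at z = 0. Lengths are in m, angles in rad, forces in N, time in s.
With the tool pointing down it reaches from about 0.35 to 0.975 m from the base axis. Payload 4.9 kg.
Tool frame: the origin (TCP) lies between the finger pads; the fingertips stand 14 mm ahead of it and the grasp point (between the pads) lies 5 mm behind it (manip.tips_ahead is the distance from the TCP to the fingertips, in m); z points along the fingers, y is the direction in which the jaws open and shut (so a half turn about z gives the same grasp; the last joint's range is limited). The gripper opens to 85 mm and grips with 20 to 120 N. Pads are 22 mm wide; open, the fingers measure 114 mm over their backs; the gripper's body (76 mm by 85 mm) begins 54 mm behind the grasp point. The pads swing forward as they close: fully open they stand 13 mm farther back than shut.
Start: joints at [-1.399, 0.053, 1.613, -0, 1.476, -0.119], TCP at [0.179, -0.599, 0.245] pointing down, gripper open.
Joint ranges: [-3.01, 3.01], [-1.01, 2.22], [0.06, 2.58], [-1.02, 4.17], [0.09, 2.62], [-3.14, 3.14]. Speed limits (rad/s): [2.57, 2.57, 3.14, 3.14, 3.14, 3.14].

### API

Orientations are given as [roll, pitch, yaw] about the fixed x, y, z axes, in that order (R = Rz(yaw) Ry(pitch) Rx(roll)).
In Python, from workcell import sensors, read_camera, manip gives the robot as it stands.
- The arm moves only by the tool drive_tool, never from a script. Its argument "commands" is a list of rows, each an object of numbers: "tx", "ty", "tz": the shift along the tool's x, y, z in m; "wx", "wy", "wz": the turn, a rotation vector about the tool's x, y, z in degrees; "hand": the closure in counts, from 0 (fully open) to 255 (shut). A call has 1 to 12 rows; each row shifts and turns the commanded pose from where the row before left it, along the tool's axes as they then stand; what a row does not reach is not made up. A row lasts 1/8 s, in which the tool goes at most 62.5 mm and 10.7 degrees, less where a joint would pass 70% of its speed; a pose out of reach is approached as far as the arm can. A call is refused whole if a number of a shift passes 0.0625 or a number of a turn 10.7, either way. A call with a gripper value outside its range is refused whole. The fingers move at their own pace and stop on an object; "force" is the grip in N (left out, the last holds). Time passes only in rows, so rows that do not move let the fingers close. It gives the time, the measured TCP pose, the force and the opening at its end, in the units of the state.
- sensors.get_obs(): the state, without advancing time (a new reading comes with each control period).
- read_camera(name): name is "scene" or "top" or "wrist"; returns a dict with "color" (420x560x3 uint8, blue, green, red), "vertical_fov" (degrees; the focal length in pixels is half the picture's height over the tangent of half this angle, whatever the lens; pixels are square), "cx", "cy" (the principal point, pixels), "T" (4x4, takes a point from camera to world coordinates); the wrist camera has in their place "mount" (4x4, takes a point from camera to tool coordinates, whose origin is the TCP and whose axes are the flange's). Camera axes: x right, y down, z forward; pixel columns grow to the right and rows downward; lengths in m; the calibration is good to about 2 mm. A picture is of the moment at which its call begins: read the wrist's pose just before it. There is no depth.
- manip.hand_in(): hands the job in, once; it reports no verdict.
The state is a dict: "clock": time; "q": joint angles; "qd": joint speeds; "joint_efforts": joint torques, N m; "tool_pos": TCP position; "ee_rot": TCP orientation; "contact_force": force on the tool from outside, world axes, zero at the start; "wrist_torque": the same for the moment, N m; "finger_gap": finger opening in m.
Only numpy, scipy, OpenCV 4.12 (cv2) and the standard library are available. Lean on these libraries where they do the work, as an engineer would, in place of code of your own. Each camera call takes 0.05 s, during which the arm holds its last target.

### The job

The short metal-lidded sample jar at the back of the black reagent tray is hemmed in by three tall bottles: first set all three upright on the empty metal side tray, then take the jar out and set it in the middle of the balance pan. When it is there, stand each bottle back upright in the marked square of the reagent tray that it came from, and leave the little dropper bottle and the cover-glass box where they are. Set everything down gently, without letting it drop.

Things in the scene. Friction and masses are not known exactly. Their poses are not given: they have to be found in the camera images.
- round_bottle_mid (a point): Tall round amber bottle with a narrow black screw cap; point on its axis half-way up, 72 mm above its foot (z axis up). Body 58 mm in diameter up to 107 mm, then a shoulder; cap 38 mm in diameter, from 120 to 144 mm above the foot: grip it there from above. 0.22 to 0.45 kg.
- square_bottle_mid (a point): Tall white bottle of square section with a white round cap; point on its axis half-way up, 66 mm above its foot (z up, x and y along the flat sides). Body 52 x 52 mm up to 104 mm, then a shoulder; cap 41 mm in diameter, from 110 to 132 mm above the foot: grip it there. 0.21 to 0.42 kg.
- wide_bottle_mid (a point): Tall round white wide-mouth bottle with a broad grey lid; point on its axis half-way up, 62 mm above its foot (z up). Body 58 mm in diameter up to 96 mm; lid 55 mm in diameter, from 100 to 124 mm above the foot: grip it there. 0.20 to 0.39 kg.
- jar_mid (a point): The wanted sample jar: short, round, white plastic, bright metal lid, 60 mm high; point on its axis half-way up, 30 mm above its foot (z up). Body 43 mm in diameter, lid 46 mm from 42 mm up; grip at or just above half-way. It starts in the middle of the tray's back row, a tall bottle on either side and one in front, about 12 mm from it: no room for a gripper until they are gone. 0.08 to 0.17 kg.
- reagent_tray: Fixed black tray, 156 (its x, away from robot) by 220 mm (y), rim 10 high, 3 thick; origin at the centre of its underside, floor 3 mm above. White lines mark six 64 mm squares: rows at x -32 (front), +32 (back); y -64, 0, +64. Bottles, in any order, in front-middle, back-left, back-right; jar back-middle; small things in front corners; all within 5 mm of the square centres.
- side_tray: Fixed empty bare-metal tray, the side area: 240 mm (its x) by 170 mm (its y), rim 10 mm high and 3 mm thick, room for the three bottles; origin at the centre of its underside, its floor 3 mm above that. It stands on the robot's left or right, the balance on the other side.
- pan (a point): Centre of the top surface of the round steel pan (124 mm in diameter, fixed) of a white balance; z up. The pan lies 70 mm above the table, 14 mm above the balance's housing, which reaches 90 mm to either side in its y, 90 mm towards the robot and 160 mm away from it.
- dropper_mid (a point): Bystander: little amber dropper bottle, 34 mm in diameter, 68 mm high with its rubber teat, in one front corner square of the reagent tray; point half-way up. Leave it alone.
- cover_box_mid (a point): Bystander: low square plastic cover-glass box, 42 x 42 x 30 mm, in the other front corner square of the reagent tray; point half-way up. Leave it alone.
Things that resemble listed ones, but are neither listed nor needed, are in the scene too. What is shaped like the part that bears square_bottle_mid but yellow is not meant.

How it is judged:
On the way, in this order (a step that is already met when the one before it is completed fails the run):
1. all three tall bottles stand upright and released on the side tray while the jar is still in its square (x of round_bottle_mid in the frame of side_tray between -0.105 and 0.105 m and y of round_bottle_mid in the frame of side_tray between -0.07 and 0.07 m and z of round_bottle_mid in the frame of side_tray between 0.07 and 0.08 m and angle between each of round_bottle_mid, square_bottle_mid, wide_bottle_mid's own z axis and vertical below 0.1 rad and contact force between the fingers and round_bottle below 0.2 N and x of square_bottle_mid in the frame of side_tray between -0.105 and 0.105 m and y of square_bottle_mid in the frame of side_tray between -0.07 and 0.07 m and z of square_bottle_mid in the frame of side_tray between 0.064 and 0.074 m and contact force between the fingers and square_bottle below 0.2 N and x of wide_bottle_mid in the frame of side_tray between -0.105 and 0.105 m and y of wide_bottle_mid in the frame of side_tray between -0.07 and 0.07 m and z of wide_bottle_mid in the frame of side_tray between 0.06 and 0.07 m and contact force between the fingers and wide_bottle below 0.2 N and distance of jar_mid from where it was at the start of the episode below 0.02 m), for 0.2 s.
2. the jar stands upright and released on the middle of the balance pan, the bottles still on the side tray (horizontal distance between jar_mid and pan below 0.015 m and z of jar_mid in the frame of pan between 0.025 and 0.035 m and angle between each of jar_mid, round_bottle_mid, square_bottle_mid, wide_bottle_mid's own z axis and vertical below 0.1 rad and linear speed of jar below 0.02 m/s and contact force between the fingers and jar below 0.2 N and x of round_bottle_mid in the frame of side_tray between -0.105 and 0.105 m and y of round_bottle_mid in the frame of side_tray between -0.07 and 0.07 m and z of round_bottle_mid in the frame of side_tray between 0.07 and 0.08 m and contact force between the fingers and round_bottle below 0.2 N and x of square_bottle_mid in the frame of side_tray between -0.105 and 0.105 m and y of square_bottle_mid in the frame of side_tray between -0.07 and 0.07 m and z of square_bottle_mid in the frame of side_tray between 0.064 and 0.074 m and contact force between the fingers and square_bottle below 0.2 N and x of wide_bottle_mid in the frame of side_tray between -0.105 and 0.105 m and y of wide_bottle_mid in the frame of side_tray between -0.07 and 0.07 m and z of wide_bottle_mid in the frame of side_tray between 0.06 and 0.07 m and contact force between the fingers and wide_bottle below 0.2 N), for 0.2 s.
At the end, for the whole second after the job is handed in: All at rest, upright and released: the jar on the balance pan within 15 mm of its centre; each of the three bottles within 15 mm of where it stood on the reagent tray at the start; the dropper bottle and the cover-glass box within 15 mm of where they were (horizontal distance between jar_mid and pan below 0.015 m and z of jar_mid in the frame of pan between 0.025 and 0.035 m and angle between each of jar_mid, round_bottle_mid, square_bottle_mid, wide_bottle_mid, dropper_mid, cover_box_mid's own z axis and vertical below 0.1 rad and linear speed of each of jar, round_bottle, square_bottle, wide_bottle below 0.02 m/s and contact force between the fingers and jar below 0.2 N and distance of each of round_bottle_mid, square_bottle_mid, wide_bottle_mid, dropper_mid, cover_box_mid from where it was at the start of the episode below 0.015 m); the robot touches nothing.
It fails at once if the dropper bottle or the cover-glass box is pushed more than 20 mm or knocked over (distance of any of dropper_mid, cover_box_mid from where it was at the start of the episode above 0.02 m or angle between any of dropper_mid, cover_box_mid's own z axis and vertical above 0.5 rad).
It fails at once if a bottle or the jar is knocked over (angle between any of round_bottle_mid, square_bottle_mid, wide_bottle_mid, jar_mid's own z axis and vertical above 0.7 rad).
It fails at once if a bottle or the jar is dropped (falls free of the fingers from more than about 13 mm, reaching 0.5 m/s) ((linear speed of round_bottle above 0.5 m/s and contact force between the fingers and round_bottle below 0.05 N) or (linear speed of square_bottle above 0.5 m/s and contact force between the fingers and square_bottle below 0.05 N) or (linear speed of wide_bottle above 0.5 m/s and contact force between the fingers and wide_bottle below 0.05 N) or (linear speed of jar above 0.5 m/s and contact force between the fingers and jar below 0.05 N)).
It fails at once if the jar is pressed hard on the balance (over 40 N) (contact force between jar and balance above 40 N).
It also fails if it takes over 144 s, if anything falls off the work surface, if the arm or the gripper's body presses on something with over 40 N, if the wrist force passes 120 N, or if a joint passes its speed limit or range.

## Working session

There is one attempt and no reset: what is moved stays moved. The work goes in short steps, Python scripts to look and compute and a tool call to move; the robot and the scene stay as the last step left them, time stands still between calls to the robot, and variables do not carry over. Pictures are saved under pics/ and viewed, and the job is handed in when it is done.

Besides the shell and the picture viewer there is one more tool, called after ">>>" as name(argument=value, ...) on one line, values as JSON. drive_tool: Moves the arm, as the interface text tells. Its arguments: {"type":"object","properties":{"commands":{"type":"array"},"force":{"type":"number"}},"required":["commands"]}

```bash
mkdir -p pics; ls; python3 - <<'E'
from workcell import sensors, read_camera, manip
import cv2,numpy as np
print(sensors.get_obs())
for n in ["scene","top","wrist"]:
    c=read_camera(n); cv2.imwrite(f"pics/{n}0.png",c["color"])
    print(n,{k:(np.round(v,4).tolist() if k!='color' else 0) for k,v in c.items()})
E
```

```text
pics
{'clock': 0.0, 'q': array([-1.39902340e+00,  5.33752569e-02,  1.61431101e+00,  2.44047274e-05,
        1.47598118e+00, -1.18988502e-01]), 'qd': array([ 0.0004136 ,  0.00205849,  0.00015424,  0.00136575, -0.00028199,
        0.00024981]), 'joint_efforts': array([ 3.01898886e-03, -3.93681550e+01, -3.70175028e+01, -1.55943695e-05,
        7.03983824e-03,  4.92098096e-06]), 'tool_pos': array([ 0.17908707, -0.59817102,  0.24404141]), 'ee_rot': array([-3.13953541e+00, -2.70412693e-04,  2.90758812e-01]), 'contact_force': array([ 0.21718042, -0.00175903,  0.97503098]), 'wrist_torque': array([-0.02052199, -0.02728518, -0.00362053]), 'finger_gap': 0.08512958637633286}
scene {'color': 0, 'vertical_fov': 55.4925, 'cx': 270.0038, 'cy': 211.2178, 'T': [[0.6693, 0.4525, -0.5894, 1.0976], [0.7428, -0.3898, 0.5443, -0.5126], [0.0165, -0.8021, -0.597, 0.7093], [0.0, 0.0, 0.0, 1.0]]}
top {'color': 0, 'vertical_fov': 42.8508, 'cx': 278.7245, 'cy': 213.4456, 'T': [[0.0219, -0.9893, 0.144, 0.2769], [-0.9997, -0.0209, 0.0084, 0.0744], [-0.0053, -0.1441, -0.9895, 1.3849], [0.0, 0.0, 0.0, 1.0]]}
wrist {'color': 0, 'vertical_fov': 70.1334, 'cx': 283.0045, 'cy': 206.6839, 'mount': [[0.0002, -0.9511, -0.3089, 0.0791], [1.0, 0.0001, 0.0003, 0.0004], [-0.0003, -0.3089, 0.9511, -0.1292], [0.0, 0.0, 0.0, 1.0]]}
```

View pics/scene0.png

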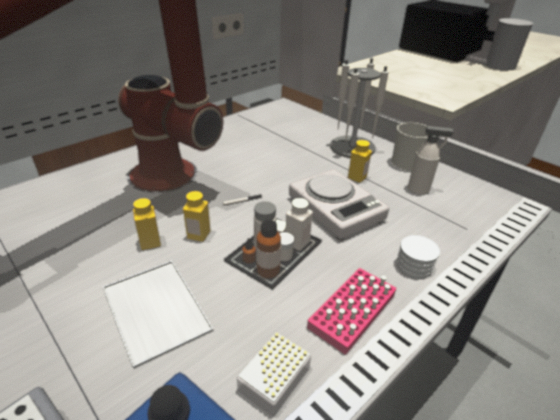

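View pics/top0.png

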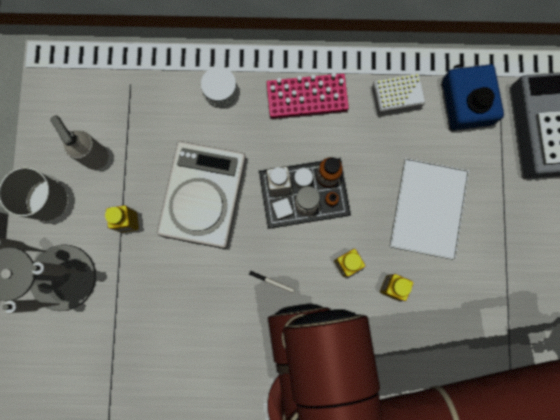

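View pics/wrist0.png

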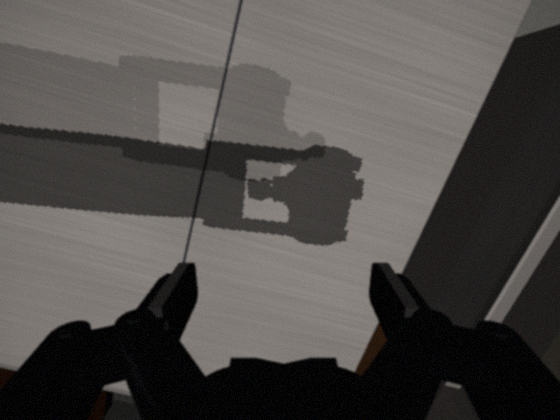

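```bash
python3 - <<'E'
import cv2
im=cv2.imread("pics/top0.png")
cv2.imwrite("pics/topA.png",cv2.resize(im[140:250,240:370],None,fx=6,fy=5.4545,interpolation=cv2.INTER_CUBIC)) 
cv2.imwrite("pics/topB.png",cv2.resize(im[140:270,380:480],None,fx=4.6,fy=4.6,interpolation=cv2.INTER_CUBIC))
cv2.imwrite("pics/topC.png",cv2.resize(im[130:260,150:260],None,fx=4.6,fy=4.6,interpolation=cv2.INTER_CUBIC))
E
```

```text
(no output)
```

View pics/topA.png

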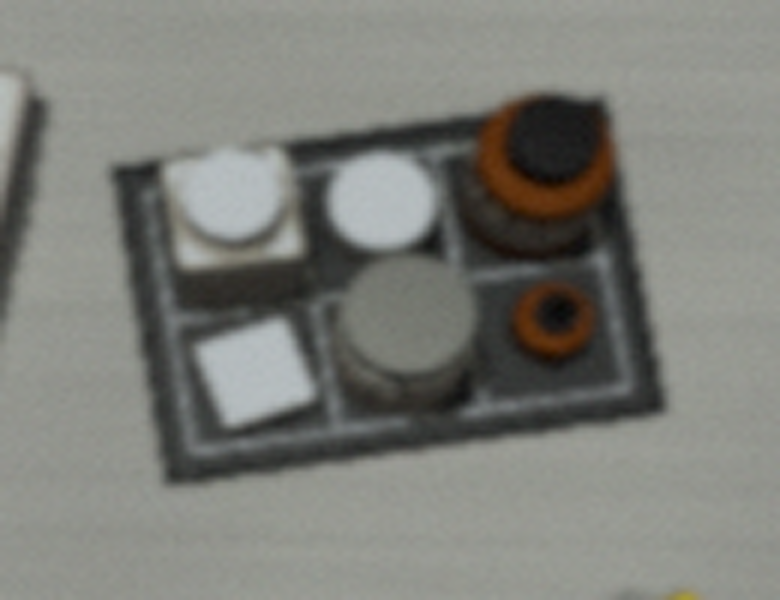

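View pics/topB.png

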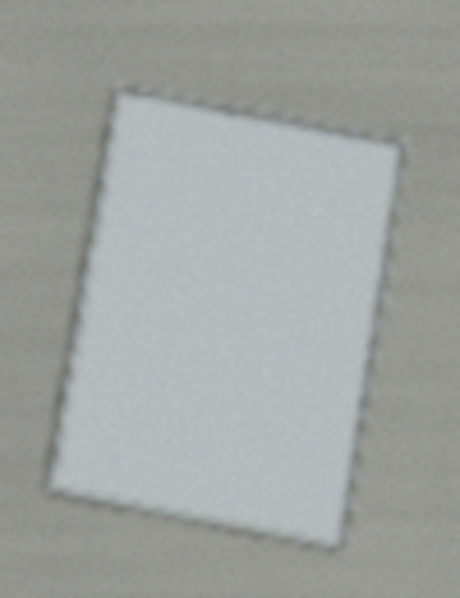

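View pics/topC.png

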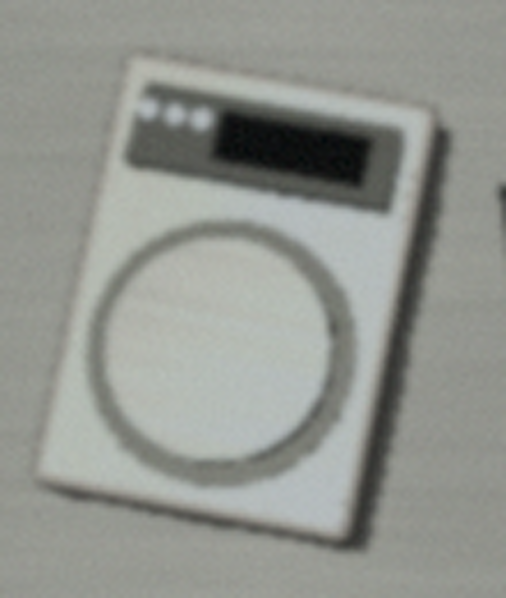

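```bash
cat > h.py <<'E'
import numpy as np,cv2
from workcell import sensors, read_camera, manip
def rays(cam,px,T=None):
    T=cam["T"] if T is None else T; T=np.array(T)
    f=210/np.tan(np.radians(cam["vertical_fov"])/2)
    px=np.atleast_2d(px).astype(float)
    d=np.c_[(px[:,0]-cam["cx"])/f,(px[:,1]-cam["cy"])/f,np.ones(len(px))]
    return T[:3,3],d@T[:3,:3].T
def at(cam,px,z,T=None):
    o,d=rays(cam,px,T); return o+d*((z-o[2])/d[:,2])[:,None]
def proj(cam,P,T=None):
    T=np.array(cam["T"] if T is None else T); f=210/np.tan(np.radians(cam["vertical_fov"])/2)
    p=(np.atleast_2d(P)-T[:3,3])@T[:3,:3]
    return np.c_[p[:,0]/p[:,2]*f+cam["cx"],p[:,1]/p[:,2]*f+cam["cy"]]
def wristT(cam,obs):
    r,p,y=obs["ee_rot"]
    from scipy.spatial.transform import Rotation as R
    T=np.eye(4);T[:3,:3]=R.from_euler('xyz',[r,p,y]).as_matrix();T[:3,3]=obs["tool_pos"]
    return T@np.array(cam["mount"])
E
python3 - <<'E'
from h import *
c=read_camera("top")
A=lambda x,y:((x+.5)/6-.5+240,(y+.5)/5.4545-.5+140)
B=lambda x,y:((x+.5)/4.6-.5+380,(y+.5)/4.6-.5+140)
C=lambda x,y:((x+.5)/4.6-.5+150,(y+.5)/4.6-.5+130)
for n,p,z in [("sq",(233,196),.135),("jar",(382,202),.063),("round",(554,139),.147),("wide",(406,302),.127),("box",(255,375),.033),("drop",(558,313),.071)]:
    print(n,at(c,A(*p),z).round(4))
t=np.vstack([at(c,A(*p),.01) for p in [(115,172),(605,103),(662,410),(172,480)]]);print(t.round(4))
def an(t):
    m=t.mean(0); 
    return m.round(4),[np.linalg.norm(t[i]-t[(i+1)%4]).round(4) for i in range(4)],[np.degrees(np.arctan2(*(t[(i+1)%4]-t[i])[[1,0]])).round(2) for i in range(4)]
print(an(t))
th=np.radians(np.mean([ (np.degrees(np.arctan2(*(t[0]-t[3])[[1,0]]))), np.degrees(np.arctan2(*(t[1]-t[2])[[1,0]])), np.degrees(np.arctan2(*(t[0]-t[1])[[1,0]]))-90,np.degrees(np.arctan2(*(t[3]-t[2])[[1,0]]))-90]))
print("yaw",np.degrees(th))
R=np.array([[np.cos(th),-np.sin(th)],[np.sin(th),np.cos(th)]])
for x in(.032,-.032):
  for y in (.064,0,-.064): print((x,y),(t.mean(0)[:2]+R@[x,y]).round(4))
s=np.vstack([at(c,B(*p),.01) for p in [(117,93),(398,145),(342,545),(52,490)]]);print(s.round(4),an(s))
print("pan",at(c,C(218,350),.07).round(4),at(c,C(105,350),.07).round(4),at(c,C(332,350),.07).round(4))
E
```

```text
sq [[0.5501 0.0878 0.135 ]]
jar [[0.5643 0.0259 0.063 ]]
round [[ 0.5754 -0.0384  0.147 ]]
wide [[0.506 0.018 0.127]]
box [[0.487  0.0776 0.033 ]]
drop [[ 0.5124 -0.0476  0.071 ]]
[[ 0.5882  0.141   0.01  ]
 [ 0.6267 -0.0732  0.01  ]
 [ 0.4774 -0.0986  0.01  ]
 [ 0.4394  0.1124  0.01  ]]
(array([0.5329, 0.0204, 0.01  ]), [np.float64(0.2176), np.float64(0.1514), np.float64(0.2143), np.float64(0.1515)], [np.float64(-79.81), np.float64(-170.34), np.float64(100.21), np.float64(10.9)])
yaw 10.239143661189477
(0.032, 0.064) [0.5531 0.0891]
(0.032, 0) [0.5644 0.0261]
(0.032, -0.064) [ 0.5758 -0.0369]
(-0.032, 0.064) [0.4901 0.0777]
(-0.032, 0) [0.5015 0.0147]
(-0.032, -0.064) [ 0.5128 -0.0483]
[[ 0.6265 -0.2431  0.01  ]
 [ 0.5994 -0.4026  0.01  ]
 [ 0.371  -0.365   0.01  ]
 [ 0.3982 -0.2041  0.01  ]] (array([ 0.4988, -0.3037,  0.01  ]), [np.float64(0.1618), np.float64(0.2315), np.float64(0.1632), np.float64(0.2317)], [np.float64(-99.65), np.float64(170.65), np.float64(80.4), np.float64(-9.7)])
pan [[0.4835 0.2895 0.07  ]] [[0.4822 0.3507 0.07  ]] [[0.4848 0.2278 0.07  ]]
```

>>> drive_tool(commands=[{"wz": 5.5, "tz": -0.02}, {"wz": 5.5, "tz": -0.02}, {"wz": 5.6}, {"tx": 0.02, "ty": -0.04}, {"tx": 0.02, "ty": -0.04}, {"tx": 0.02, "ty": -0.04}, {"tx": 0.02, "ty": -0.04}, {"tx": 0.02, "ty": -0.04}, {"tx": 0.02, "ty": -0.04}, {"tx": 0.02, "ty": -0.04}, {"tx": 0.02, "ty": -0.04}, {"tx": 0.02, "ty": -0.04}], force=40)

```text
invalid input at $.commands[0]: expected keys tx, ty, tz, wx, wy, wz, hand
```

>>> drive_tool(commands=[{"tx": 0, "ty": 0, "tz": -0.02, "wx": 0, "wy": 0, "wz": 5.5, "hand": 0}, {"tx": 0, "ty": 0, "tz": -0.02, "wx": 0, "wy": 0, "wz": 5.5, "hand": 0}, {"tx": 0, "ty": 0, "tz": 0, "wx": 0, "wy": 0, "wz": 5.6, "hand": 0}, {"tx": 0.02, "ty": -0.04, "tz": 0, "wx": 0, "wy": 0, "wz": 0, "hand": 0}, {"tx": 0.02, "ty": -0.04, "tz": 0, "wx": 0, "wy": 0, "wz": 0, "hand": 0}, {"tx": 0.02, "ty": -0.04, "tz": 0, "wx": 0, "wy": 0, "wz": 0, "hand": 0}, {"tx": 0.02, "ty": -0.04, "tz": 0, "wx": 0, "wy": 0, "wz": 0, "hand": 0}, {"tx": 0.02, "ty": -0.04, "tz": 0, "wx": 0, "wy": 0, "wz": 0, "hand": 0}, {"tx": 0.02, "ty": -0.04, "tz": 0, "wx": 0, "wy": 0, "wz": 0, "hand": 0}, {"tx": 0.02, "ty": -0.04, "tz": 0, "wx": 0, "wy": 0, "wz": 0, "hand": 0}, {"tx": 0.02, "ty": -0.04, "tz": 0, "wx": 0, "wy": 0, "wz": 0, "hand": 0}, {"tx": 0.02, "ty": -0.04, "tz": 0, "wx": 0, "wy": 0, "wz": 0, "hand": 0}], force=40)

```text
clock: 1.7
tool_pos: [0.3591, -0.2371, 0.2852]
ee_rot: [3.142, -0.0, 0.001]
contact_force: [0.5, -0.6, -0.7]
finger_gap: 0.0854
```

>>> drive_tool(commands=[{"tx": 0.02, "ty": -0.034, "tz": 0, "wx": 0, "wy": 0, "wz": 0, "hand": 0}, {"tx": 0.02, "ty": -0.034, "tz": 0, "wx": 0, "wy": 0, "wz": 0, "hand": 0}, {"tx": 0.02, "ty": -0.034, "tz": 0, "wx": 0, "wy": 0, "wz": 0, "hand": 0}, {"tx": 0.02, "ty": -0.034, "tz": 0, "wx": 0, "wy": 0, "wz": 0, "hand": 0}, {"tx": 0.02, "ty": -0.034, "tz": 0, "wx": 0, "wy": 0, "wz": 0, "hand": 0}, {"tx": 0.02, "ty": -0.034, "tz": 0, "wx": 0, "wy": 0, "wz": 0, "hand": 0}, {"tx": 0.02, "ty": -0.034, "tz": 0, "wx": 0, "wy": 0, "wz": 0, "hand": 0}, {"tx": 0.007, "ty": -0.017, "tz": 0, "wx": 0, "wy": 0, "wz": 0, "hand": 0}, {"tx": 0, "ty": 0, "tz": 0, "wx": 0, "wy": 0, "wz": 0, "hand": 0}, {"tx": 0, "ty": 0, "tz": 0, "wx": 0, "wy": 0, "wz": 0, "hand": 0}])

```text
clock: 2.95
tool_pos: [0.5052, 0.0158, 0.2852]
ee_rot: [3.141, 0.0, 0.0]
contact_force: [-0.7, 0.3, -0.1]
finger_gap: 0.0854
```

```bash
python3 - <<'E'
from h import *
o=sensors.get_obs(); c=read_camera("wrist"); T=wristT(c,o); print(o["tool_pos"],o["ee_rot"]); np.save("T1.npy",T)
im=c["color"].copy(); cv2.imwrite("pics/w1.png",im)
for n,P in dict(sq=(.5501,.0878,.135),jar=(.5643,.0259,.063),round=(.5754,-.0384,.147),wide=(.506,.018,.127),box=(.487,.0776,.033),drop=(.5124,-.0476,.071)).items(): print(n,proj(c,P,T))
E
```

```text
[0.50515878 0.01579709 0.2852405 ] [3.14106062e+00 2.56633399e-04 2.29901918e-04]
sq [[204.42346731 148.48011484]]
jar [[273.59809237 128.03067792]]
round [[345.44224987 120.50091553]]
wide [[280.20393609 192.34609103]]
box [[235.42954406 187.44605265]]
drop [[336.84021534 174.40669495]]
```

View pics/w1.png

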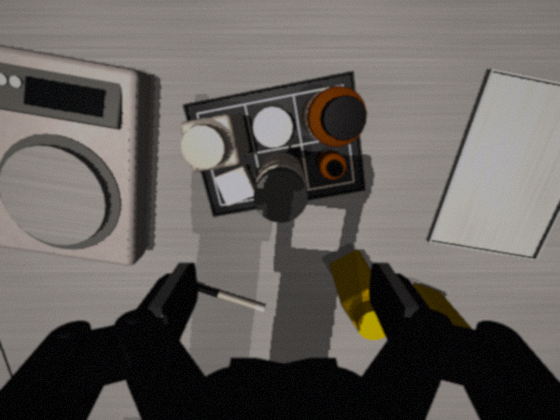

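```bash
python3 - <<'E'
import cv2
im=cv2.imread("pics/w1.png")
cv2.imwrite("pics/w1c.png",cv2.convertScaleAbs(cv2.resize(im[65:225,175:375],None,fx=4,fy=3.75,interpolation=cv2.INTER_CUBIC),alpha=1.5))
E
```

```text
(no output)
```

View pics/w1c.png

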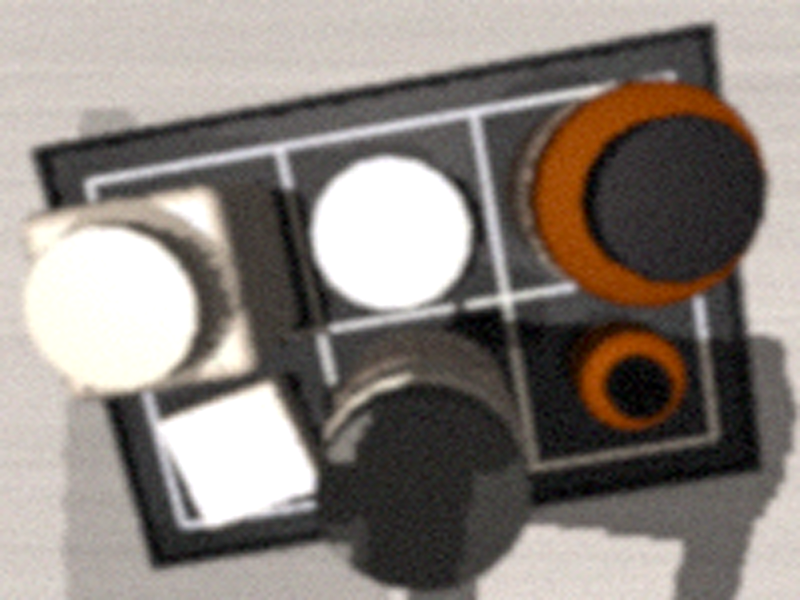

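```bash
python3 - <<'E'
from h import *
T=np.load("T1.npy"); c=read_camera("wrist")
A=lambda x,y:((x+.5)/4-.5+175,(y+.5)/3.75-.5+65)
for n,p,z in [("sq",(111,310),.135),("jar",(391,231),.063),("round",(678,198),.147),("wide",(427,488),.127),("box",(241,455),.033),("drop",(640,384),.071)]:
    print(n,at(c,A(*p),z,T).round(4))
E
```

```text
sq [[0.5512 0.0896 0.135 ]]
jar [[0.5663 0.0273 0.063 ]]
round [[ 0.5779 -0.0371  0.147 ]]
wide [[0.5035 0.0168 0.127 ]]
box [[0.489  0.0782 0.033 ]]
drop [[ 0.5211 -0.0446  0.071 ]]
```

>>> drive_tool(commands=[{"tx": 0, "ty": -0.0015, "tz": 0.03, "wx": 0, "wy": 0, "wz": 0, "hand": 0}, {"tx": 0, "ty": 0, "tz": 0.03, "wx": 0, "wy": 0, "wz": 0, "hand": 0}, {"tx": 0, "ty": 0, "tz": 0.03, "wx": 0, "wy": 0, "wz": 0, "hand": 0}, {"tx": 0, "ty": 0, "tz": 0.03, "wx": 0, "wy": 0, "wz": 0, "hand": 0}, {"tx": 0, "ty": 0, "tz": 0.02, "wx": 0, "wy": 0, "wz": 0, "hand": 0}, {"tx": 0, "ty": 0, "tz": 0.015, "wx": 0, "wy": 0, "wz": 0, "hand": 0}, {"tx": 0, "ty": 0, "tz": 0.0125, "wx": 0, "wy": 0, "wz": 0, "hand": 0}, {"tx": 0, "ty": 0, "tz": 0, "wx": 0, "wy": 0, "wz": 0, "hand": 0}])

```text
clock: 4.05
tool_pos: [0.505, 0.0179, 0.117]
ee_rot: [-3.141, 0.002, 0.001]
contact_force: [-0.4, -0.3, 0.0]
finger_gap: 0.0852
```

>>> drive_tool(commands=[{"tx": 0, "ty": 0, "tz": 0, "wx": 0, "wy": 0, "wz": 0, "hand": 20}, {"tx": 0, "ty": 0, "tz": 0, "wx": 0, "wy": 0, "wz": 0, "hand": 40}, {"tx": 0, "ty": 0, "tz": 0, "wx": 0, "wy": 0, "wz": 0, "hand": 60}, {"tx": 0, "ty": 0, "tz": 0, "wx": 0, "wy": 0, "wz": 0, "hand": 80}, {"tx": 0, "ty": 0, "tz": 0, "wx": 0, "wy": 0, "wz": 0, "hand": 100}, {"tx": 0, "ty": 0, "tz": 0, "wx": 0, "wy": 0, "wz": 0, "hand": 130}, {"tx": 0, "ty": 0, "tz": 0, "wx": 0, "wy": 0, "wz": 0, "hand": 160}, {"tx": 0, "ty": 0, "tz": 0, "wx": 0, "wy": 0, "wz": 0, "hand": 160}], force=40)

```text
clock: 5.05
tool_pos: [0.506, 0.0182, 0.1184]
ee_rot: [-3.141, -0.001, 0.001]
contact_force: [0.2, -0.1, 4.5]
finger_gap: 0.0537
```

>>> drive_tool(commands=[{"tx": 0, "ty": 0, "tz": -0.005, "wx": 0, "wy": 0, "wz": 0, "hand": 180}, {"tx": 0, "ty": 0, "tz": -0.015, "wx": 0, "wy": 0, "wz": 0, "hand": 180}, {"tx": 0, "ty": 0, "tz": -0.03, "wx": 0, "wy": 0, "wz": 0, "hand": 180}, {"tx": 0, "ty": 0, "tz": -0.03, "wx": 0, "wy": 0, "wz": 0, "hand": 180}, {"tx": 0, "ty": 0, "tz": -0.02, "wx": 0, "wy": 0, "wz": 0, "hand": 180}, {"tx": 0, "ty": 0, "tz": -0.01, "wx": 0, "wy": 0, "wz": 0, "hand": 180}])

```text
clock: 5.8
tool_pos: [0.5058, 0.0181, 0.2292]
ee_rot: [3.141, -0.001, 0.001]
contact_force: [-0.1, -0.2, -2.5]
finger_gap: 0.0537
```

```bash
python3 - <<'E'
from h import *
c=read_camera("scene"); cv2.imwrite("pics/s2.png",cv2.resize(c["color"][150:300,180:380],None,fx=4,fy=4,interpolation=cv2.INTER_CUBIC))
print(sensors.get_obs()["finger_gap"])
E
```

```text
0.05379680480977981
```

View pics/s2.png

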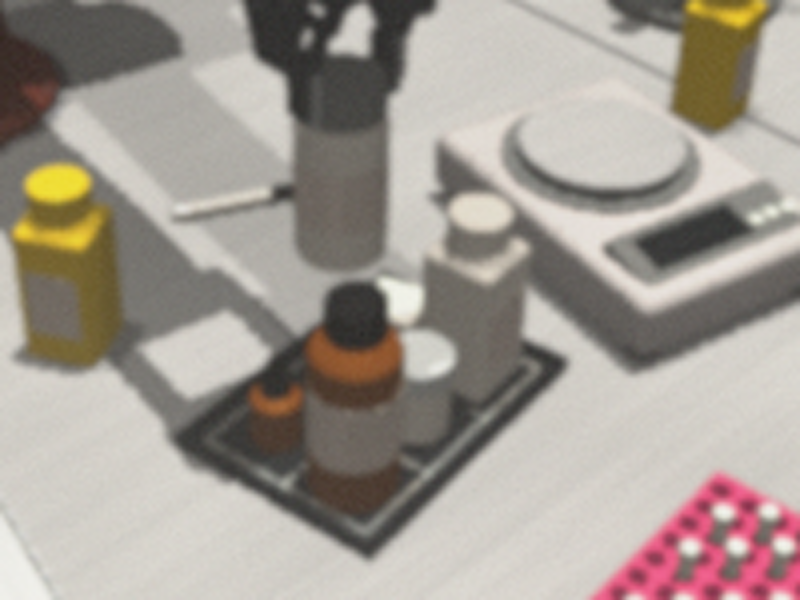

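>>> drive_tool(commands=[{"tx": -0.004, "ty": 0.015, "tz": 0, "wx": 0, "wy": 0, "wz": 0, "hand": 180}, {"tx": -0.008, "ty": 0.03, "tz": 0, "wx": 0, "wy": 0, "wz": 0, "hand": 180}, {"tx": -0.009, "ty": 0.036, "tz": 0, "wx": 0, "wy": 0, "wz": 0, "hand": 180}, {"tx": -0.009, "ty": 0.036, "tz": 0, "wx": 0, "wy": 0, "wz": 0, "hand": 180}, {"tx": -0.009, "ty": 0.036, "tz": 0, "wx": 0, "wy": 0, "wz": 0, "hand": 180}, {"tx": -0.009, "ty": 0.036, "tz": 0, "wx": 0, "wy": 0, "wz": 0, "hand": 180}, {"tx": -0.009, "ty": 0.036, "tz": 0, "wx": 0, "wy": 0, "wz": 0, "hand": 180}, {"tx": -0.009, "ty": 0.036, "tz": 0, "wx": 0, "wy": 0, "wz": 0, "hand": 180}, {"tx": -0.009, "ty": 0.03, "tz": 0, "wx": 0, "wy": 0, "wz": 0, "hand": 180}, {"tx": -0.005, "ty": 0.0185, "tz": 0, "wx": 0, "wy": 0, "wz": 0, "hand": 180}, {"tx": 0, "ty": 0, "tz": 0, "wx": 0, "wy": 0, "wz": 0, "hand": 180}])

```text
clock: 7.22
tool_pos: [0.425, -0.2922, 0.2267]
ee_rot: [-3.14, 0.001, -0.001]
contact_force: [0.6, 0.5, -1.7]
finger_gap: 0.0536
```

>>> drive_tool(commands=[{"tx": 0, "ty": 0, "tz": 0.015, "wx": 0, "wy": 0, "wz": 0, "hand": 180}, {"tx": 0, "ty": 0, "tz": 0.025, "wx": 0, "wy": 0, "wz": 0, "hand": 180}, {"tx": 0, "ty": 0, "tz": 0.025, "wx": 0, "wy": 0, "wz": 0, "hand": 180}, {"tx": 0, "ty": 0, "tz": 0.02, "wx": 0, "wy": 0, "wz": 0, "hand": 180}, {"tx": 0, "ty": 0, "tz": 0.01, "wx": 0, "wy": 0, "wz": 0, "hand": 180}, {"tx": 0, "ty": 0, "tz": 0.005, "wx": 0, "wy": 0, "wz": 0, "hand": 180}, {"tx": 0, "ty": 0, "tz": 0.004, "wx": 0, "wy": 0, "wz": 0, "hand": 180}, {"tx": 0, "ty": 0, "tz": 0, "wx": 0, "wy": 0, "wz": 0, "hand": 180}, {"tx": 0, "ty": 0, "tz": 0, "wx": 0, "wy": 0, "wz": 0, "hand": 180}])

```text
clock: 8.35
tool_pos: [0.4262, -0.2918, 0.1245]
ee_rot: [3.141, -0.001, 0.001]
contact_force: [0.4, 0.3, -1.6]
finger_gap: 0.0539
```

>>> drive_tool(commands=[{"tx": 0, "ty": 0, "tz": 0.003, "wx": 0, "wy": 0, "wz": 0, "hand": 180}, {"tx": 0, "ty": 0, "tz": 0.002, "wx": 0, "wy": 0, "wz": 0, "hand": 180}, {"tx": 0, "ty": 0, "tz": 0, "wx": 0, "wy": 0, "wz": 0, "hand": 180}, {"tx": 0, "ty": 0, "tz": 0, "wx": 0, "wy": 0, "wz": 0, "hand": 180}])

```text
clock: 8.85
tool_pos: [0.4258, -0.2914, 0.1187]
ee_rot: [-3.141, 0.0, 0.001]
contact_force: [0.9, 0.5, -2.3]
finger_gap: 0.0535
```

>>> drive_tool(commands=[{"tx": 0, "ty": 0, "tz": 0.001, "wx": 0, "wy": 0, "wz": 0, "hand": 180}, {"tx": 0, "ty": 0, "tz": 0, "wx": 0, "wy": 0, "wz": 0, "hand": 180}])

```text
clock: 9.1
tool_pos: [0.4261, -0.2916, 0.1184]
ee_rot: [3.141, -0.0, 0.001]
contact_force: [0.0, 1.3, 1.8]
finger_gap: 0.0538
```

>>> drive_tool(commands=[{"tx": 0, "ty": 0, "tz": 0.0005, "wx": 0, "wy": 0, "wz": 0, "hand": 130}, {"tx": 0, "ty": 0, "tz": 0, "wx": 0, "wy": 0, "wz": 0, "hand": 105}, {"tx": 0, "ty": 0, "tz": 0, "wx": 0, "wy": 0, "wz": 0, "hand": 95}, {"tx": 0, "ty": 0, "tz": 0, "wx": 0, "wy": 0, "wz": 0, "hand": 85}, {"tx": 0, "ty": 0, "tz": 0, "wx": 0, "wy": 0, "wz": 0, "hand": 70}, {"tx": 0, "ty": 0, "tz": 0, "wx": 0, "wy": 0, "wz": 0, "hand": 40}, {"tx": 0, "ty": 0, "tz": 0, "wx": 0, "wy": 0, "wz": 0, "hand": 0}, {"tx": 0, "ty": 0, "tz": 0, "wx": 0, "wy": 0, "wz": 0, "hand": 0}])

```text
clock: 10.1
tool_pos: [0.4258, -0.2915, 0.1173]
ee_rot: [-3.142, 0.0, 0.001]
contact_force: [-0.5, 0.2, -0.3]
finger_gap: 0.0852
```

>>> drive_tool(commands=[{"tx": 0, "ty": 0, "tz": -0.01, "wx": 0, "wy": 0, "wz": 0, "hand": 0}, {"tx": 0, "ty": 0, "tz": -0.025, "wx": 0, "wy": 0, "wz": 0, "hand": 0}, {"tx": 0, "ty": 0, "tz": -0.035, "wx": 0, "wy": 0, "wz": 0, "hand": 0}, {"tx": 0, "ty": 0, "tz": -0.04, "wx": 0, "wy": 0, "wz": 0, "hand": 0}, {"tx": 0, "ty": 0, "tz": -0.02, "wx": 0, "wy": 0, "wz": 0, "hand": 0}, {"tx": 0.013, "ty": -0.026, "tz": 0, "wx": 0, "wy": 0, "wz": 0, "hand": 0}, {"tx": 0.026, "ty": -0.044, "tz": 0, "wx": 0, "wy": 0, "wz": 0, "hand": 0}, {"tx": 0.026, "ty": -0.044, "tz": 0, "wx": 0, "wy": 0, "wz": 0, "hand": 0}, {"tx": 0.026, "ty": -0.044, "tz": 0, "wx": 0, "wy": 0, "wz": 0, "hand": 0}, {"tx": 0.026, "ty": -0.044, "tz": 0, "wx": 0, "wy": 0, "wz": 0, "hand": 0}, {"tx": 0.026, "ty": -0.044, "tz": 0, "wx": 0, "wy": 0, "wz": 0, "hand": 0}, {"tx": 0.007, "ty": -0.008, "tz": 0, "wx": 0, "wy": 0, "wz": 0, "hand": 0}])

```text
clock: 11.6
tool_pos: [0.5761, -0.0349, 0.2466]
ee_rot: [-3.141, 0.001, 0.005]
contact_force: [-0.2, -0.3, 0.7]
finger_gap: 0.0853
```

```bash
python3 - <<'E'
from h import *
c=read_camera("top"); im=c["color"]; print(sensors.get_obs()["tool_pos"])
cv2.imwrite("pics/t3.png",im)
E
```

```text
[ 0.576266   -0.03534708  0.24663989]
```

View pics/t3.png

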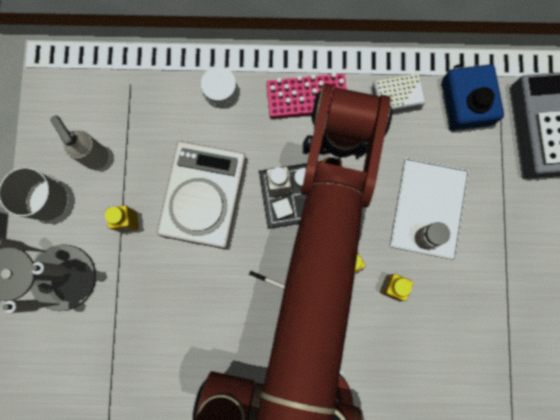

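>>> drive_tool(commands=[{"tx": 0, "ty": 0.001, "tz": 0.02, "wx": 0, "wy": 0, "wz": 0, "hand": 0}, {"tx": 0, "ty": 0, "tz": 0.03, "wx": 0, "wy": 0, "wz": 0, "hand": 0}, {"tx": 0, "ty": 0, "tz": 0.03, "wx": 0, "wy": 0, "wz": 0, "hand": 0}, {"tx": 0, "ty": 0, "tz": 0.02, "wx": 0, "wy": 0, "wz": 0, "hand": 0}, {"tx": 0, "ty": 0, "tz": 0.0095, "wx": 0, "wy": 0, "wz": 0, "hand": 0}, {"tx": 0, "ty": 0, "tz": 0, "wx": 0, "wy": 0, "wz": 0, "hand": 0}, {"tx": 0, "ty": 0, "tz": 0, "wx": 0, "wy": 0, "wz": 0, "hand": 0}])

```text
clock: 12.52
tool_pos: [0.5764, -0.0386, 0.1392]
ee_rot: [3.141, -0.002, 0.001]
contact_force: [1.0, 0.7, -0.5]
finger_gap: 0.0856
```

>>> drive_tool(commands=[{"tx": 0, "ty": 0, "tz": 0, "wx": 0, "wy": 0, "wz": 0, "hand": 30}, {"tx": 0, "ty": 0, "tz": 0, "wx": 0, "wy": 0, "wz": 0, "hand": 60}, {"tx": 0, "ty": 0, "tz": 0, "wx": 0, "wy": 0, "wz": 0, "hand": 90}, {"tx": 0, "ty": 0, "tz": 0, "wx": 0, "wy": 0, "wz": 0, "hand": 110}, {"tx": 0, "ty": 0, "tz": 0, "wx": 0, "wy": 0, "wz": 0, "hand": 125}, {"tx": 0, "ty": 0, "tz": 0, "wx": 0, "wy": 0, "wz": 0, "hand": 140}, {"tx": 0, "ty": 0, "tz": 0, "wx": 0, "wy": 0, "wz": 0, "hand": 155}, {"tx": 0, "ty": 0, "tz": 0, "wx": 0, "wy": 0, "wz": 0, "hand": 180}, {"tx": 0, "ty": 0, "tz": 0, "wx": 0, "wy": 0, "wz": 0, "hand": 220}, {"tx": 0, "ty": 0, "tz": 0, "wx": 0, "wy": 0, "wz": 0, "hand": 220}])

```text
clock: 13.78
tool_pos: [0.5757, -0.0382, 0.1381]
ee_rot: [-3.141, -0.0, 0.001]
contact_force: [-0.0, 1.5, 2.0]
finger_gap: 0.0366
```

>>> drive_tool(commands=[{"tx": 0, "ty": 0, "tz": -0.005, "wx": 0, "wy": 0, "wz": 0, "hand": 220}, {"tx": 0, "ty": 0, "tz": -0.015, "wx": 0, "wy": 0, "wz": 0, "hand": 220}, {"tx": 0, "ty": 0, "tz": -0.03, "wx": 0, "wy": 0, "wz": 0, "hand": 220}, {"tx": 0, "ty": 0, "tz": -0.03, "wx": 0, "wy": 0, "wz": 0, "hand": 220}, {"tx": 0, "ty": 0, "tz": -0.02, "wx": 0, "wy": 0, "wz": 0, "hand": 220}, {"tx": 0, "ty": 0, "tz": 0, "wx": 0, "wy": 0, "wz": 0, "hand": 220}])

```text
clock: 14.52
tool_pos: [0.5766, -0.0386, 0.2402]
ee_rot: [3.141, -0.004, 0.001]
contact_force: [0.4, -0.1, -3.1]
finger_gap: 0.0366
```

>>> drive_tool(commands=[{"tx": 0, "ty": 0.015, "tz": 0, "wx": 0, "wy": 0, "wz": 0, "hand": 220}, {"tx": -0.003, "ty": 0.03, "tz": 0, "wx": 0, "wy": 0, "wz": 0, "hand": 220}, {"tx": 0, "ty": 0.036, "tz": 0, "wx": 0, "wy": 0, "wz": 0, "hand": 220}, {"tx": 0, "ty": 0.036, "tz": 0, "wx": 0, "wy": 0, "wz": 0, "hand": 220}, {"tx": 0, "ty": 0.036, "tz": 0, "wx": 0, "wy": 0, "wz": 0, "hand": 220}, {"tx": 0, "ty": 0.036, "tz": 0, "wx": 0, "wy": 0, "wz": 0, "hand": 220}, {"tx": 0, "ty": 0.036, "tz": 0, "wx": 0, "wy": 0, "wz": 0, "hand": 220}, {"tx": 0, "ty": 0.03, "tz": 0, "wx": 0, "wy": 0, "wz": 0, "hand": 220}, {"tx": 0, "ty": 0.023, "tz": 0, "wx": 0, "wy": 0, "wz": 0, "hand": 220}, {"tx": 0, "ty": 0, "tz": 0, "wx": 0, "wy": 0, "wz": 0, "hand": 220}, {"tx": 0, "ty": 0, "tz": 0, "wx": 0, "wy": 0, "wz": 0, "hand": 220}])

```text
clock: 15.9
tool_pos: [0.5726, -0.3159, 0.237]
ee_rot: [-3.14, 0.001, 0.001]
contact_force: [-0.3, 0.5, -4.9]
finger_gap: 0.0364
```

>>> drive_tool(commands=[{"tx": 0, "ty": 0, "tz": 0.015, "wx": 0, "wy": 0, "wz": 0, "hand": 220}, {"tx": 0, "ty": 0, "tz": 0.025, "wx": 0, "wy": 0, "wz": 0, "hand": 220}, {"tx": 0, "ty": 0, "tz": 0.025, "wx": 0, "wy": 0, "wz": 0, "hand": 220}, {"tx": 0, "ty": 0, "tz": 0.02, "wx": 0, "wy": 0, "wz": 0, "hand": 220}, {"tx": 0, "ty": 0, "tz": 0.008, "wx": 0, "wy": 0, "wz": 0, "hand": 220}, {"tx": 0, "ty": 0, "tz": 0.003, "wx": 0, "wy": 0, "wz": 0, "hand": 220}, {"tx": 0, "ty": 0, "tz": 0, "wx": 0, "wy": 0, "wz": 0, "hand": 220}, {"tx": 0, "ty": 0, "tz": 0, "wx": 0, "wy": 0, "wz": 0, "hand": 220}, {"tx": 0, "ty": 0, "tz": 0, "wx": 0, "wy": 0, "wz": 0, "hand": 220}])

```text
clock: 17.02
tool_pos: [0.5733, -0.3166, 0.1427]
ee_rot: [3.141, -0.001, 0.001]
contact_force: [-0.1, -0.8, -4.5]
finger_gap: 0.0367
```

>>> drive_tool(commands=[{"tx": 0, "ty": 0, "tz": 0.002, "wx": 0, "wy": 0, "wz": 0, "hand": 220}, {"tx": 0, "ty": 0, "tz": 0.001, "wx": 0, "wy": 0, "wz": 0, "hand": 220}, {"tx": 0, "ty": 0, "tz": 0, "wx": 0, "wy": 0, "wz": 0, "hand": 220}, {"tx": 0, "ty": 0, "tz": 0, "wx": 0, "wy": 0, "wz": 0, "hand": 220}])

```text
clock: 17.52
tool_pos: [0.5729, -0.3163, 0.1387]
ee_rot: [-3.142, 0.0, 0.001]
contact_force: [0.2, -0.7, -2.9]
finger_gap: 0.0368
```

>>> drive_tool(commands=[{"tx": 0, "ty": 0, "tz": 0.001, "wx": 0, "wy": 0, "wz": 0, "hand": 220}, {"tx": 0, "ty": 0, "tz": 0.0005, "wx": 0, "wy": 0, "wz": 0, "hand": 220}, {"tx": 0, "ty": 0, "tz": 0, "wx": 0, "wy": 0, "wz": 0, "hand": 220}])

```text
clock: 17.9
tool_pos: [0.5733, -0.3164, 0.1381]
ee_rot: [3.141, -0.001, 0.001]
contact_force: [0.1, 0.2, 0.9]
finger_gap: 0.0365
```

Resting (force gone from −4.5 to +0.9 N). Release and go to the square bottle.

>>> drive_tool(commands=[{"tx": 0, "ty": 0, "tz": 0.0005, "wx": 0, "wy": 0, "wz": 0, "hand": 170}, {"tx": 0, "ty": 0, "tz": 0, "wx": 0, "wy": 0, "wz": 0, "hand": 150}, {"tx": 0, "ty": 0, "tz": 0, "wx": 0, "wy": 0, "wz": 0, "hand": 140}, {"tx": 0, "ty": 0, "tz": 0, "wx": 0, "wy": 0, "wz": 0, "hand": 130}, {"tx": 0, "ty": 0, "tz": 0, "wx": 0, "wy": 0, "wz": 0, "hand": 110}, {"tx": 0, "ty": 0, "tz": 0, "wx": 0, "wy": 0, "wz": 0, "hand": 60}, {"tx": 0, "ty": 0, "tz": 0, "wx": 0, "wy": 0, "wz": 0, "hand": 0}, {"tx": 0, "ty": 0, "tz": 0, "wx": 0, "wy": 0, "wz": 0, "hand": 0}])

```text
clock: 18.9
tool_pos: [0.5729, -0.3164, 0.1368]
ee_rot: [3.142, -0.0, 0.001]
contact_force: [-1.2, 1.1, -0.1]
finger_gap: 0.0855
```

>>> drive_tool(commands=[{"tx": 0, "ty": 0, "tz": -0.01, "wx": 0, "wy": 0, "wz": 0, "hand": 0}, {"tx": 0, "ty": 0, "tz": -0.025, "wx": 0, "wy": 0, "wz": 0, "hand": 0}, {"tx": 0, "ty": 0, "tz": -0.035, "wx": 0, "wy": 0, "wz": 0, "hand": 0}, {"tx": 0, "ty": 0, "tz": -0.03, "wx": 0, "wy": 0, "wz": 0, "hand": 0}, {"tx": -0.002, "ty": -0.03, "tz": 0, "wx": 0, "wy": 0, "wz": 0, "hand": 0}, {"tx": -0.004, "ty": -0.06, "tz": 0, "wx": 0, "wy": 0, "wz": 0, "hand": 0}, {"tx": -0.004, "ty": -0.06, "tz": 0, "wx": 0, "wy": 0, "wz": 0, "hand": 0}, {"tx": -0.004, "ty": -0.06, "tz": 0, "wx": 0, "wy": 0, "wz": 0, "hand": 0}, {"tx": -0.004, "ty": -0.06, "tz": 0, "wx": 0, "wy": 0, "wz": 0, "hand": 0}, {"tx": -0.004, "ty": -0.06, "tz": 0, "wx": 0, "wy": 0, "wz": 0, "hand": 0}, {"tx": 0, "ty": -0.055, "tz": 0, "wx": 0, "wy": 0, "wz": 0, "hand": 0}, {"tx": 0, "ty": -0.02, "tz": 0, "wx": 0, "wy": 0, "wz": 0, "hand": 0}])

```text
clock: 20.4
tool_pos: [0.5503, 0.0912, 0.2379]
ee_rot: [-3.141, -0.001, 0.004]
contact_force: [-0.3, -0.3, 0.1]
finger_gap: 0.0851
```

>>> drive_tool(commands=[{"tx": 0, "ty": 0, "tz": 0, "wx": 0, "wy": 0, "wz": 0, "hand": 0}, {"tx": 0, "ty": 0, "tz": 0, "wx": 0, "wy": 0, "wz": 0, "hand": 0}])

```text
clock: 20.65
tool_pos: [0.5507, 0.0874, 0.237]
ee_rot: [3.141, -0.0, -0.0]
contact_force: [0.3, 0.1, -0.0]
finger_gap: 0.0852
```

```bash
python3 - <<'E'
from h import *
c=read_camera("scene"); cv2.imwrite("pics/s4.png",c["color"])
c=read_camera("wrist"); cv2.imwrite("pics/w4.png",c["color"])
print(sensors.get_obs()["tool_pos"])
E
```

```text
[0.5506832  0.08712571 0.23681127]
```

View pics/s4.png

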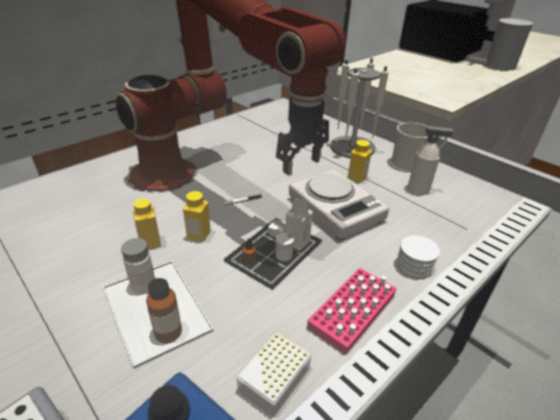

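View pics/w4.png

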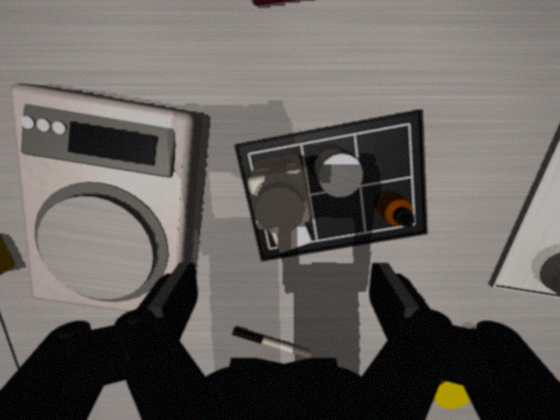

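>>> drive_tool(commands=[{"tx": 0, "ty": -0.0015, "tz": 0.02, "wx": 0, "wy": 0, "wz": 0, "hand": 0}, {"tx": 0, "ty": 0, "tz": 0.03, "wx": 0, "wy": 0, "wz": 0, "hand": 0}, {"tx": 0, "ty": 0, "tz": 0.03, "wx": 0, "wy": 0, "wz": 0, "hand": 0}, {"tx": 0, "ty": 0, "tz": 0.02, "wx": 0, "wy": 0, "wz": 0, "hand": 0}, {"tx": 0, "ty": 0, "tz": 0.012, "wx": 0, "wy": 0, "wz": 0, "hand": 0}, {"tx": 0, "ty": 0, "tz": 0, "wx": 0, "wy": 0, "wz": 0, "hand": 0}, {"tx": 0, "ty": 0, "tz": 0, "wx": 0, "wy": 0, "wz": 0, "hand": 0}])

```text
clock: 21.62
tool_pos: [0.5513, 0.0902, 0.126]
ee_rot: [-3.142, -0.002, 0.001]
contact_force: [-1.0, -0.1, 0.7]
finger_gap: 0.0852
```

>>> drive_tool(commands=[{"tx": 0, "ty": 0, "tz": 0, "wx": 0, "wy": 0, "wz": 0, "hand": 30}, {"tx": 0, "ty": 0, "tz": 0, "wx": 0, "wy": 0, "wz": 0, "hand": 60}, {"tx": 0, "ty": 0, "tz": 0, "wx": 0, "wy": 0, "wz": 0, "hand": 90}, {"tx": 0, "ty": 0, "tz": 0, "wx": 0, "wy": 0, "wz": 0, "hand": 105}, {"tx": 0, "ty": 0, "tz": 0, "wx": 0, "wy": 0, "wz": 0, "hand": 120}, {"tx": 0, "ty": 0, "tz": 0, "wx": 0, "wy": 0, "wz": 0, "hand": 135}, {"tx": 0, "ty": 0, "tz": 0, "wx": 0, "wy": 0, "wz": 0, "hand": 150}, {"tx": 0, "ty": 0, "tz": 0, "wx": 0, "wy": 0, "wz": 0, "hand": 180}, {"tx": 0, "ty": 0, "tz": 0, "wx": 0, "wy": 0, "wz": 0, "hand": 220}, {"tx": 0, "ty": 0, "tz": 0, "wx": 0, "wy": 0, "wz": 0, "hand": 220}])

```text
clock: 22.88
tool_pos: [0.5506, 0.0902, 0.125]
ee_rot: [-3.141, -0.0, 0.001]
contact_force: [0.5, 0.9, 1.4]
finger_gap: 0.0396
```

>>> drive_tool(commands=[{"tx": 0, "ty": 0, "tz": -0.005, "wx": 0, "wy": 0, "wz": 0, "hand": 220}, {"tx": 0, "ty": 0, "tz": -0.015, "wx": 0, "wy": 0, "wz": 0, "hand": 220}, {"tx": 0, "ty": 0, "tz": -0.03, "wx": 0, "wy": 0, "wz": 0, "hand": 220}, {"tx": 0, "ty": 0, "tz": -0.03, "wx": 0, "wy": 0, "wz": 0, "hand": 220}, {"tx": 0, "ty": 0, "tz": -0.03, "wx": 0, "wy": 0, "wz": 0, "hand": 220}, {"tx": 0, "ty": 0, "tz": 0, "wx": 0, "wy": 0, "wz": 0, "hand": 220}])

```text
clock: 23.62
tool_pos: [0.5522, 0.0902, 0.2388]
ee_rot: [-3.141, -0.007, 0.001]
contact_force: [0.1, -0.0, -2.2]
finger_gap: 0.0396
```

>>> drive_tool(commands=[{"tx": 0, "ty": 0.015, "tz": 0, "wx": 0, "wy": 0, "wz": 0, "hand": 220}, {"tx": -0.005, "ty": 0.03, "tz": 0, "wx": 0, "wy": 0, "wz": 0, "hand": 220}, {"tx": -0.007, "ty": 0.042, "tz": 0, "wx": 0, "wy": 0, "wz": 0, "hand": 220}, {"tx": -0.007, "ty": 0.042, "tz": 0, "wx": 0, "wy": 0, "wz": 0, "hand": 220}, {"tx": -0.007, "ty": 0.042, "tz": 0, "wx": 0, "wy": 0, "wz": 0, "hand": 220}, {"tx": -0.007, "ty": 0.042, "tz": 0, "wx": 0, "wy": 0, "wz": 0, "hand": 220}, {"tx": -0.007, "ty": 0.042, "tz": 0, "wx": 0, "wy": 0, "wz": 0, "hand": 220}, {"tx": -0.007, "ty": 0.042, "tz": 0, "wx": 0, "wy": 0, "wz": 0, "hand": 220}, {"tx": -0.0045, "ty": 0.042, "tz": 0, "wx": 0, "wy": 0, "wz": 0, "hand": 220}, {"tx": 0, "ty": 0.035, "tz": 0, "wx": 0, "wy": 0, "wz": 0, "hand": 220}, {"tx": 0, "ty": 0.02, "tz": 0, "wx": 0, "wy": 0, "wz": 0, "hand": 220}, {"tx": 0, "ty": 0, "tz": 0, "wx": 0, "wy": 0, "wz": 0, "hand": 220}])

```text
clock: 25.12
tool_pos: [0.4985, -0.3047, 0.2333]
ee_rot: [-3.14, 0.002, -0.001]
contact_force: [0.0, 0.4, -1.9]
finger_gap: 0.0397
```

>>> drive_tool(commands=[{"tx": 0, "ty": 0, "tz": 0, "wx": 0, "wy": 0, "wz": 0, "hand": 220}, {"tx": 0, "ty": 0, "tz": 0, "wx": 0, "wy": 0, "wz": 0, "hand": 220}])

```text
clock: 25.38
tool_pos: [0.4995, -0.3028, 0.2347]
ee_rot: [-3.141, 0.0, 0.002]
contact_force: [-0.1, 0.2, -1.9]
finger_gap: 0.0395
```

```bash
python3 - <<'E'
from h import *
c=read_camera("scene"); cv2.imwrite("pics/s5.png",cv2.resize(c["color"][180:360,60:300],None,fx=3.3,fy=3.3,interpolation=cv2.INTER_CUBIC))
print(sensors.get_obs()["tool_pos"])
E
```

```text
[ 0.49955763 -0.30293446  0.23479707]
```

View pics/s5.png

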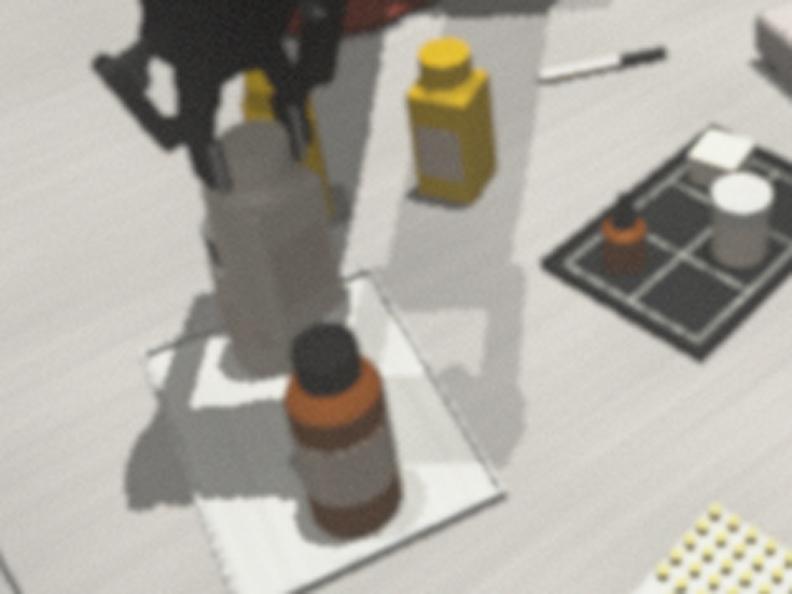

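>>> drive_tool(commands=[{"tx": 0, "ty": 0.001, "tz": 0.015, "wx": 0, "wy": 0, "wz": 0, "hand": 220}, {"tx": 0, "ty": 0, "tz": 0.025, "wx": 0, "wy": 0, "wz": 0, "hand": 220}, {"tx": 0, "ty": 0, "tz": 0.025, "wx": 0, "wy": 0, "wz": 0, "hand": 220}, {"tx": 0, "ty": 0, "tz": 0.02, "wx": 0, "wy": 0, "wz": 0, "hand": 220}, {"tx": 0, "ty": 0, "tz": 0.013, "wx": 0, "wy": 0, "wz": 0, "hand": 220}, {"tx": 0, "ty": 0, "tz": 0.005, "wx": 0, "wy": 0, "wz": 0, "hand": 220}, {"tx": 0, "ty": 0, "tz": 0.002, "wx": 0, "wy": 0, "wz": 0, "hand": 220}, {"tx": 0, "ty": 0, "tz": 0, "wx": 0, "wy": 0, "wz": 0, "hand": 220}, {"tx": 0, "ty": 0, "tz": 0, "wx": 0, "wy": 0, "wz": 0, "hand": 220}, {"tx": 0, "ty": 0, "tz": 0, "wx": 0, "wy": 0, "wz": 0, "hand": 220}])

```text
clock: 26.68
tool_pos: [0.4996, -0.3051, 0.1304]
ee_rot: [3.141, -0.001, 0.001]
contact_force: [0.4, 0.4, -3.2]
finger_gap: 0.0396
```

>>> drive_tool(commands=[{"tx": 0, "ty": 0, "tz": 0.002, "wx": 0, "wy": 0, "wz": 0, "hand": 220}, {"tx": 0, "ty": 0, "tz": 0.002, "wx": 0, "wy": 0, "wz": 0, "hand": 220}, {"tx": 0, "ty": 0, "tz": 0, "wx": 0, "wy": 0, "wz": 0, "hand": 220}])

```text
clock: 27.05
tool_pos: [0.4992, -0.3047, 0.1254]
ee_rot: [-3.141, 0.001, 0.001]
contact_force: [0.3, 0.1, -2.2]
finger_gap: 0.0396
```

>>> drive_tool(commands=[{"tx": 0, "ty": 0, "tz": 0.001, "wx": 0, "wy": 0, "wz": 0, "hand": 220}, {"tx": 0, "ty": 0, "tz": 0, "wx": 0, "wy": 0, "wz": 0, "hand": 220}])

```text
clock: 27.3
tool_pos: [0.4995, -0.305, 0.125]
ee_rot: [3.142, -0.0, 0.001]
contact_force: [0.1, -0.2, -1.0]
finger_gap: 0.0398
```

>>> drive_tool(commands=[{"tx": 0, "ty": 0, "tz": 0.001, "wx": 0, "wy": 0, "wz": 0, "hand": 220}, {"tx": 0, "ty": 0, "tz": 0, "wx": 0, "wy": 0, "wz": 0, "hand": 220}, {"tx": 0, "ty": 0, "tz": 0, "wx": 0, "wy": 0, "wz": 0, "hand": 220}])

```text
clock: 27.68
tool_pos: [0.4998, -0.3051, 0.125]
ee_rot: [3.141, -0.001, 0.001]
contact_force: [-1.1, 2.5, 6.1]
finger_gap: 0.0397
```

>>> drive_tool(commands=[{"tx": 0, "ty": 0, "tz": 0, "wx": 0, "wy": 0, "wz": 0, "hand": 170}, {"tx": 0, "ty": 0, "tz": 0, "wx": 0, "wy": 0, "wz": 0, "hand": 150}, {"tx": 0, "ty": 0, "tz": 0, "wx": 0, "wy": 0, "wz": 0, "hand": 140}, {"tx": 0, "ty": 0, "tz": 0, "wx": 0, "wy": 0, "wz": 0, "hand": 130}, {"tx": 0, "ty": 0, "tz": 0, "wx": 0, "wy": 0, "wz": 0, "hand": 110}, {"tx": 0, "ty": 0, "tz": 0, "wx": 0, "wy": 0, "wz": 0, "hand": 60}, {"tx": 0, "ty": 0, "tz": 0, "wx": 0, "wy": 0, "wz": 0, "hand": 0}, {"tx": 0, "ty": 0, "tz": 0, "wx": 0, "wy": 0, "wz": 0, "hand": 0}, {"tx": 0, "ty": 0, "tz": 0, "wx": 0, "wy": 0, "wz": 0, "hand": 0}])

```text
clock: 28.8
tool_pos: [0.4994, -0.3049, 0.1238]
ee_rot: [3.142, -0.0, 0.001]
contact_force: [0.5, -0.5, 1.0]
finger_gap: 0.0851
```

>>> drive_tool(commands=[{"tx": 0, "ty": 0, "tz": -0.01, "wx": 0, "wy": 0, "wz": 0, "hand": 0}, {"tx": 0, "ty": 0, "tz": -0.025, "wx": 0, "wy": 0, "wz": 0, "hand": 0}, {"tx": 0, "ty": 0, "tz": -0.035, "wx": 0, "wy": 0, "wz": 0, "hand": 0}, {"tx": 0, "ty": 0, "tz": -0.035, "wx": 0, "wy": 0, "wz": 0, "hand": 0}, {"tx": 0.005, "ty": -0.03, "tz": 0, "wx": 0, "wy": 0, "wz": 0, "hand": 0}, {"tx": 0.01, "ty": -0.05, "tz": 0, "wx": 0, "wy": 0, "wz": 0, "hand": 0}, {"tx": 0.01, "ty": -0.05, "tz": 0, "wx": 0, "wy": 0, "wz": 0, "hand": 0}, {"tx": 0.01, "ty": -0.05, "tz": 0, "wx": 0, "wy": 0, "wz": 0, "hand": 0}, {"tx": 0.01, "ty": -0.05, "tz": 0, "wx": 0, "wy": 0, "wz": 0, "hand": 0}, {"tx": 0.01, "ty": -0.05, "tz": 0, "wx": 0, "wy": 0, "wz": 0, "hand": 0}, {"tx": 0.01, "ty": -0.04, "tz": 0, "wx": 0, "wy": 0, "wz": 0, "hand": 0}, {"tx": 0.001, "ty": -0.012, "tz": 0, "wx": 0, "wy": 0, "wz": 0, "hand": 0}])

```text
clock: 30.3
tool_pos: [0.5654, 0.0291, 0.2297]
ee_rot: [3.142, -0.001, 0.004]
contact_force: [0.3, -0.7, -0.5]
finger_gap: 0.0851
```

>>> drive_tool(commands=[{"tx": 0, "ty": 0, "tz": 0, "wx": 0, "wy": 0, "wz": 0, "hand": 0}, {"tx": 0, "ty": 0, "tz": 0, "wx": 0, "wy": 0, "wz": 0, "hand": 0}])

```text
clock: 30.55
tool_pos: [0.5649, 0.0261, 0.229]
ee_rot: [3.141, -0.0, -0.0]
contact_force: [-0.5, 0.5, -0.4]
finger_gap: 0.0856
```

```bash
python3 - <<'E'
from h import *
c=read_camera("top"); cv2.imwrite("pics/t6.png",cv2.resize(c["color"][140:270,300:480],None,fx=4.4,fy=4.4,interpolation=cv2.INTER_CUBIC))
c=read_camera("scene"); cv2.imwrite("pics/s6.png",c["color"])
o=sensors.get_obs();c=read_camera("wrist"); T=wristT(c,o);np.save("T6.npy",T)
cv2.imwrite("pics/w6.png",c["color"])
print(o["tool_pos"], proj(c,(.5653,.0266,.063),T))
E
```

```text
[0.56493966 0.02592881 0.22888828] [[281.81360492 190.86758564]]
```

View pics/s6.png

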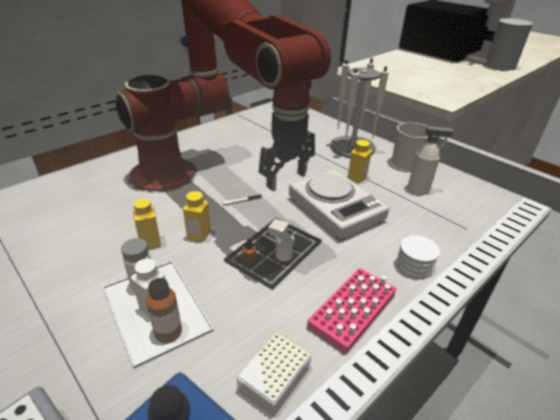

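View pics/w6.png

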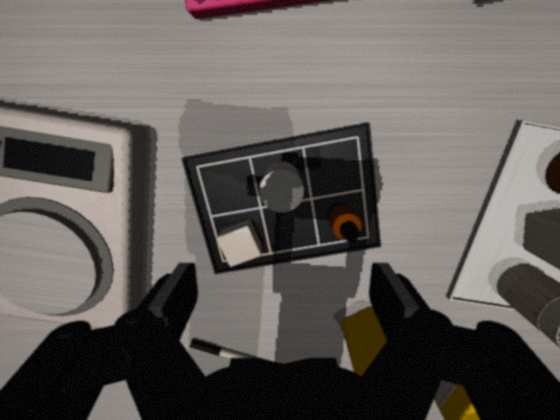

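View pics/t6.png

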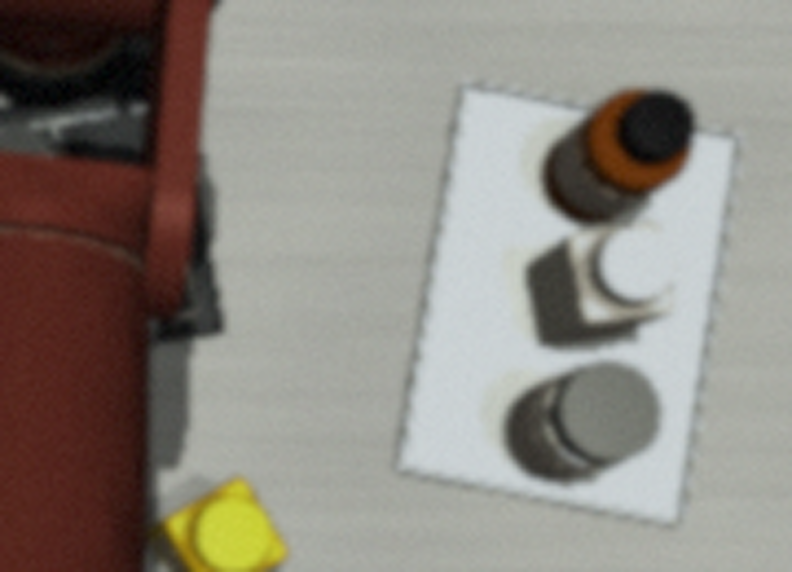

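>>> drive_tool(commands=[{"tx": 0.001, "ty": -0.0005, "tz": 0.02, "wx": 0, "wy": 0, "wz": 0, "hand": 0}, {"tx": 0, "ty": 0, "tz": 0.035, "wx": 0, "wy": 0, "wz": 0, "hand": 0}, {"tx": 0, "ty": 0, "tz": 0.035, "wx": 0, "wy": 0, "wz": 0, "hand": 0}, {"tx": 0, "ty": 0, "tz": 0.03, "wx": 0, "wy": 0, "wz": 0, "hand": 0}, {"tx": 0, "ty": 0, "tz": 0.03, "wx": 0, "wy": 0, "wz": 0, "hand": 0}, {"tx": 0, "ty": 0, "tz": 0.025, "wx": 0, "wy": 0, "wz": 0, "hand": 0}, {"tx": 0, "ty": 0, "tz": 0.015, "wx": 0, "wy": 0, "wz": 0, "hand": 0}, {"tx": 0, "ty": 0, "tz": 0.006, "wx": 0, "wy": 0, "wz": 0, "hand": 0}, {"tx": 0, "ty": 0, "tz": 0, "wx": 0, "wy": 0, "wz": 0, "hand": 0}, {"tx": 0, "ty": 0, "tz": 0, "wx": 0, "wy": 0, "wz": 0, "hand": 0}])

```text
clock: 31.95
tool_pos: [0.5669, 0.0276, 0.034]
ee_rot: [3.141, -0.002, 0.001]
contact_force: [0.5, 0.2, -0.7]
finger_gap: 0.0854
```

>>> drive_tool(commands=[{"tx": 0, "ty": 0, "tz": 0, "wx": 0, "wy": 0, "wz": 0, "hand": 30}, {"tx": 0, "ty": 0, "tz": 0, "wx": 0, "wy": 0, "wz": 0, "hand": 60}, {"tx": 0, "ty": 0, "tz": 0, "wx": 0, "wy": 0, "wz": 0, "hand": 90}, {"tx": 0, "ty": 0, "tz": 0, "wx": 0, "wy": 0, "wz": 0, "hand": 105}, {"tx": 0, "ty": 0, "tz": 0, "wx": 0, "wy": 0, "wz": 0, "hand": 115}, {"tx": 0, "ty": 0, "tz": 0, "wx": 0, "wy": 0, "wz": 0, "hand": 125}, {"tx": 0, "ty": 0, "tz": 0, "wx": 0, "wy": 0, "wz": 0, "hand": 140}, {"tx": 0, "ty": 0, "tz": 0, "wx": 0, "wy": 0, "wz": 0, "hand": 170}, {"tx": 0, "ty": 0, "tz": 0, "wx": 0, "wy": 0, "wz": 0, "hand": 200}, {"tx": 0, "ty": 0, "tz": 0, "wx": 0, "wy": 0, "wz": 0, "hand": 200}], force=30)

```text
clock: 33.2
tool_pos: [0.5662, 0.0277, 0.033]
ee_rot: [-3.142, -0.0, 0.001]
contact_force: [0.6, 0.5, 0.9]
finger_gap: 0.0453
```

>>> drive_tool(commands=[{"tx": 0, "ty": 0, "tz": -0.005, "wx": 0, "wy": 0, "wz": 0, "hand": 200}, {"tx": 0, "ty": 0, "tz": -0.015, "wx": 0, "wy": 0, "wz": 0, "hand": 200}, {"tx": 0, "ty": 0, "tz": -0.035, "wx": 0, "wy": 0, "wz": 0, "hand": 200}, {"tx": 0, "ty": 0, "tz": -0.04, "wx": 0, "wy": 0, "wz": 0, "hand": 200}, {"tx": 0, "ty": 0, "tz": -0.035, "wx": 0, "wy": 0, "wz": 0, "hand": 200}, {"tx": 0, "ty": 0, "tz": -0.02, "wx": 0, "wy": 0, "wz": 0, "hand": 200}, {"tx": 0, "ty": 0, "tz": 0, "wx": 0, "wy": 0, "wz": 0, "hand": 200}])

```text
clock: 34.08
tool_pos: [0.567, 0.0276, 0.1849]
ee_rot: [3.141, -0.004, 0.001]
contact_force: [-0.1, -0.1, -1.1]
finger_gap: 0.0454
```

>>> drive_tool(commands=[{"tx": -0.005, "ty": -0.015, "tz": 0, "wx": 0, "wy": 0, "wz": 0, "hand": 200}, {"tx": -0.01, "ty": -0.03, "tz": 0, "wx": 0, "wy": 0, "wz": 0, "hand": 200}, {"tx": -0.011, "ty": -0.036, "tz": 0, "wx": 0, "wy": 0, "wz": 0, "hand": 200}, {"tx": -0.011, "ty": -0.036, "tz": 0, "wx": 0, "wy": 0, "wz": 0, "hand": 200}, {"tx": -0.011, "ty": -0.036, "tz": 0, "wx": 0, "wy": 0, "wz": 0, "hand": 200}, {"tx": -0.011, "ty": -0.036, "tz": 0, "wx": 0, "wy": 0, "wz": 0, "hand": 200}, {"tx": -0.011, "ty": -0.036, "tz": 0, "wx": 0, "wy": 0, "wz": 0, "hand": 200}, {"tx": -0.009, "ty": -0.025, "tz": 0, "wx": 0, "wy": 0, "wz": 0, "hand": 200}, {"tx": -0.004, "ty": -0.012, "tz": 0, "wx": 0, "wy": 0, "wz": 0, "hand": 200}, {"tx": 0, "ty": 0, "tz": 0, "wx": 0, "wy": 0, "wz": 0, "hand": 200}, {"tx": 0, "ty": 0, "tz": 0, "wx": 0, "wy": 0, "wz": 0, "hand": 200}])

```text
clock: 35.45
tool_pos: [0.4827, 0.2889, 0.1823]
ee_rot: [3.141, 0.001, 0.0]
contact_force: [0.2, 0.4, -1.4]
finger_gap: 0.045
```

```bash
python3 - <<'E'
from h import *
c=read_camera("scene"); a=np.linspace(0,2*np.pi,60)
P=np.c_[.4835+.062*np.cos(a),.2895+.062*np.sin(a),np.full(60,.07)]
def ov(c,T=None):
    im=c["color"].copy()
    cv2.polylines(im,[proj(c,P,T).round().astype(int)],True,(0,0,255),1); return im
cv2.imwrite("pics/s7.png",cv2.resize(ov(c)[120:260,240:440],None,fx=4,fy=4,interpolation=cv2.INTER_CUBIC))
o=sensors.get_obs();c=read_camera("wrist"); T=wristT(c,o)
cv2.imwrite("pics/w7.png",ov(c,T)); print(o["tool_pos"])
E
```

```text
[0.48292958 0.28879979 0.18249685]
```

View pics/s7.png

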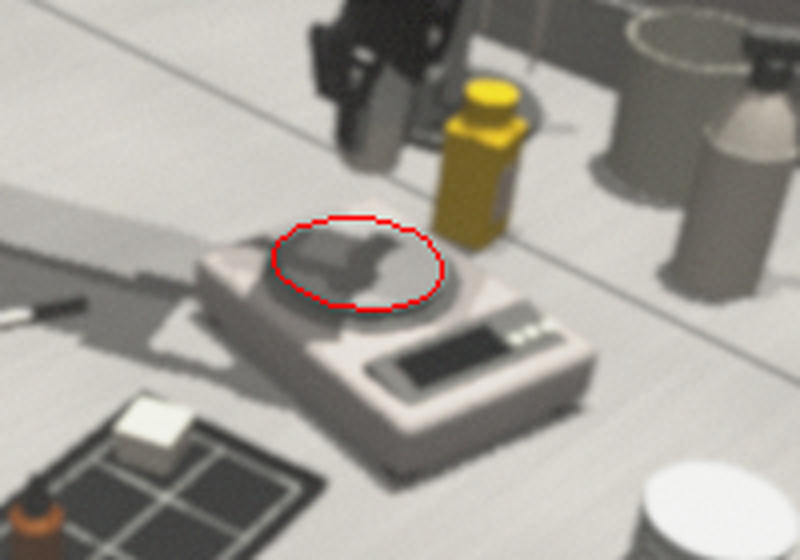

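View pics/w7.png

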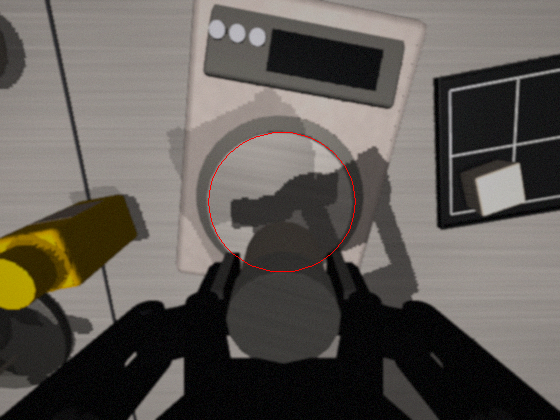

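>>> drive_tool(commands=[{"tx": 0.0005, "ty": -0.0005, "tz": 0.015, "wx": 0, "wy": 0, "wz": 0, "hand": 200}, {"tx": 0, "ty": 0, "tz": 0.025, "wx": 0, "wy": 0, "wz": 0, "hand": 200}, {"tx": 0, "ty": 0, "tz": 0.02, "wx": 0, "wy": 0, "wz": 0, "hand": 200}, {"tx": 0, "ty": 0, "tz": 0.01, "wx": 0, "wy": 0, "wz": 0, "hand": 200}, {"tx": 0, "ty": 0, "tz": 0.005, "wx": 0, "wy": 0, "wz": 0, "hand": 200}, {"tx": 0, "ty": 0, "tz": 0.002, "wx": 0, "wy": 0, "wz": 0, "hand": 200}, {"tx": 0, "ty": 0, "tz": 0, "wx": 0, "wy": 0, "wz": 0, "hand": 200}, {"tx": 0, "ty": 0, "tz": 0, "wx": 0, "wy": 0, "wz": 0, "hand": 200}, {"tx": 0, "ty": 0, "tz": 0, "wx": 0, "wy": 0, "wz": 0, "hand": 200}])

```text
clock: 36.67
tool_pos: [0.4835, 0.2902, 0.1063]
ee_rot: [-3.141, -0.001, 0.001]
contact_force: [0.1, -0.2, -1.5]
finger_gap: 0.0451
```

>>> drive_tool(commands=[{"tx": 0, "ty": 0, "tz": 0.0015, "wx": 0, "wy": 0, "wz": 0, "hand": 200}, {"tx": 0, "ty": 0, "tz": 0.0015, "wx": 0, "wy": 0, "wz": 0, "hand": 200}, {"tx": 0, "ty": 0, "tz": 0, "wx": 0, "wy": 0, "wz": 0, "hand": 200}, {"tx": 0, "ty": 0, "tz": 0, "wx": 0, "wy": 0, "wz": 0, "hand": 200}])

```text
clock: 37.17
tool_pos: [0.4832, 0.2901, 0.1027]
ee_rot: [3.142, 0.0, 0.001]
contact_force: [-0.6, 0.4, -1.8]
finger_gap: 0.0452
```

>>> drive_tool(commands=[{"tx": 0, "ty": 0, "tz": 0.001, "wx": 0, "wy": 0, "wz": 0, "hand": 200}, {"tx": 0, "ty": 0, "tz": 0.001, "wx": 0, "wy": 0, "wz": 0, "hand": 200}, {"tx": 0, "ty": 0, "tz": 0, "wx": 0, "wy": 0, "wz": 0, "hand": 200}, {"tx": 0, "ty": 0, "tz": 0, "wx": 0, "wy": 0, "wz": 0, "hand": 200}])

```text
clock: 37.67
tool_pos: [0.4832, 0.2901, 0.1008]
ee_rot: [3.142, -0.0, 0.001]
contact_force: [0.6, 0.1, -1.3]
finger_gap: 0.0453
```

>>> drive_tool(commands=[{"tx": 0, "ty": 0, "tz": 0.0005, "wx": 0, "wy": 0, "wz": 0, "hand": 200}, {"tx": 0, "ty": 0, "tz": 0, "wx": 0, "wy": 0, "wz": 0, "hand": 200}, {"tx": 0, "ty": 0, "tz": 0, "wx": 0, "wy": 0, "wz": 0, "hand": 200}])

```text
clock: 38.05
tool_pos: [0.4832, 0.2901, 0.1003]
ee_rot: [3.142, -0.0, 0.001]
contact_force: [-0.6, -0.0, -1.3]
finger_gap: 0.0451
```

>>> drive_tool(commands=[{"tx": 0, "ty": 0, "tz": 0.0005, "wx": 0, "wy": 0, "wz": 0, "hand": 200}, {"tx": 0, "ty": 0, "tz": 0, "wx": 0, "wy": 0, "wz": 0, "hand": 200}, {"tx": 0, "ty": 0, "tz": 0, "wx": 0, "wy": 0, "wz": 0, "hand": 200}])

```text
clock: 38.42
tool_pos: [0.4833, 0.2901, 0.0999]
ee_rot: [-3.142, -0.0, 0.001]
contact_force: [0.2, 0.3, 0.4]
finger_gap: 0.0451
```

>>> drive_tool(commands=[{"tx": 0, "ty": 0, "tz": 0.0005, "wx": 0, "wy": 0, "wz": 0, "hand": 200}, {"tx": 0, "ty": 0, "tz": 0, "wx": 0, "wy": 0, "wz": 0, "hand": 200}, {"tx": 0, "ty": 0, "tz": 0, "wx": 0, "wy": 0, "wz": 0, "hand": 200}])

```text
clock: 38.8
tool_pos: [0.4835, 0.2902, 0.0999]
ee_rot: [-3.141, -0.0, 0.001]
contact_force: [-1.7, -1.1, 5.2]
finger_gap: 0.0451
```

>>> drive_tool(commands=[{"tx": 0, "ty": 0, "tz": 0, "wx": 0, "wy": 0, "wz": 0, "hand": 160}, {"tx": 0, "ty": 0, "tz": 0, "wx": 0, "wy": 0, "wz": 0, "hand": 140}, {"tx": 0, "ty": 0, "tz": 0, "wx": 0, "wy": 0, "wz": 0, "hand": 130}, {"tx": 0, "ty": 0, "tz": 0, "wx": 0, "wy": 0, "wz": 0, "hand": 120}, {"tx": 0, "ty": 0, "tz": 0, "wx": 0, "wy": 0, "wz": 0, "hand": 110}, {"tx": 0, "ty": 0, "tz": 0, "wx": 0, "wy": 0, "wz": 0, "hand": 90}, {"tx": 0, "ty": 0, "tz": 0, "wx": 0, "wy": 0, "wz": 0, "hand": 50}, {"tx": 0, "ty": 0, "tz": 0, "wx": 0, "wy": 0, "wz": 0, "hand": 0}, {"tx": 0, "ty": 0, "tz": 0, "wx": 0, "wy": 0, "wz": 0, "hand": 0}])

```text
clock: 39.92
tool_pos: [0.4832, 0.2901, 0.0992]
ee_rot: [3.142, 0.0, 0.001]
contact_force: [0.2, -0.4, -0.1]
finger_gap: 0.0856
```

>>> drive_tool(commands=[{"tx": 0, "ty": 0, "tz": -0.01, "wx": 0, "wy": 0, "wz": 0, "hand": 0}, {"tx": 0, "ty": 0, "tz": -0.025, "wx": 0, "wy": 0, "wz": 0, "hand": 0}, {"tx": 0, "ty": 0, "tz": -0.035, "wx": 0, "wy": 0, "wz": 0, "hand": 0}, {"tx": 0, "ty": 0, "tz": -0.04, "wx": 0, "wy": 0, "wz": 0, "hand": 0}, {"tx": 0, "ty": 0, "tz": -0.03, "wx": 0, "wy": 0, "wz": 0, "hand": 0}, {"tx": 0, "ty": 0.03, "tz": 0, "wx": 0, "wy": 0, "wz": 0, "hand": 0}, {"tx": 0, "ty": 0.055, "tz": 0, "wx": 0, "wy": 0, "wz": 0, "hand": 0}, {"tx": 0, "ty": 0.06, "tz": 0, "wx": 0, "wy": 0, "wz": 0, "hand": 0}, {"tx": 0, "ty": 0.06, "tz": 0, "wx": 0, "wy": 0, "wz": 0, "hand": 0}, {"tx": 0.003, "ty": 0.06, "tz": 0, "wx": 0, "wy": 0, "wz": 0, "hand": 0}, {"tx": 0.003, "ty": 0.06, "tz": 0, "wx": 0, "wy": 0, "wz": 0, "hand": 0}, {"tx": 0.003, "ty": 0.06, "tz": 0, "wx": 0, "wy": 0, "wz": 0, "hand": 0}])

```text
clock: 41.42
tool_pos: [0.4926, -0.0969, 0.2405]
ee_rot: [3.141, -0.002, 0.001]
contact_force: [0.8, -0.1, 0.1]
finger_gap: 0.0853
```

```bash
python3 - <<'E'
from h import *
a=np.linspace(0,2*np.pi,60)
def ov(c,T=None):
    im=c["color"].copy()
    for r,z in((.062,.07),(.023,.13)):
        P=np.c_[.4835+r*np.cos(a),.2895+r*np.sin(a),np.full(60,z)]
        cv2.polylines(im,[proj(c,P,T).round().astype(int)],True,(0,0,255),1)
    return im
c=read_camera("scene"); 
cv2.imwrite("pics/s8.png",cv2.resize(ov(c)[120:260,240:440],None,fx=4,fy=4,interpolation=cv2.INTER_CUBIC))
c=read_camera("top"); cv2.imwrite("pics/t8.png",cv2.resize(ov(c)[130:260,130:310],None,fx=4.4,fy=4.4,interpolation=cv2.INTER_CUBIC)); print(sensors.get_obs()["tool_pos"])
E
```

```text
[ 0.49260149 -0.09971639  0.2403466 ]
```

View pics/s8.png

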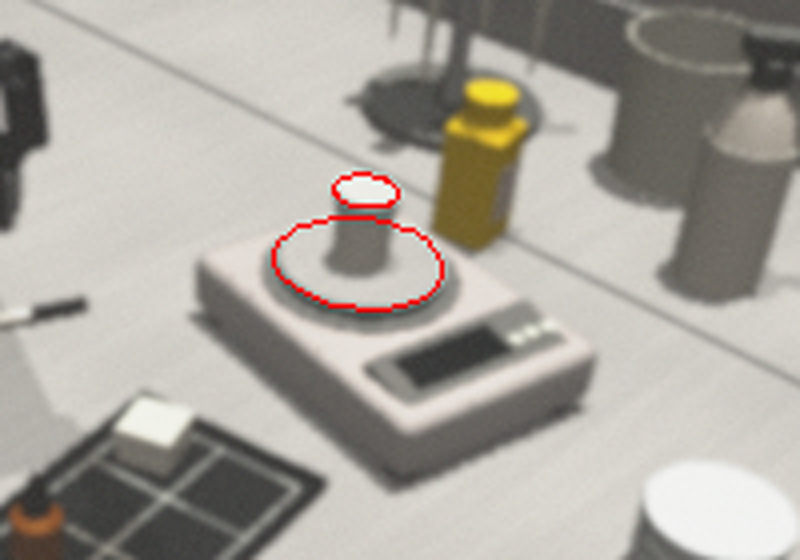

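View pics/t8.png

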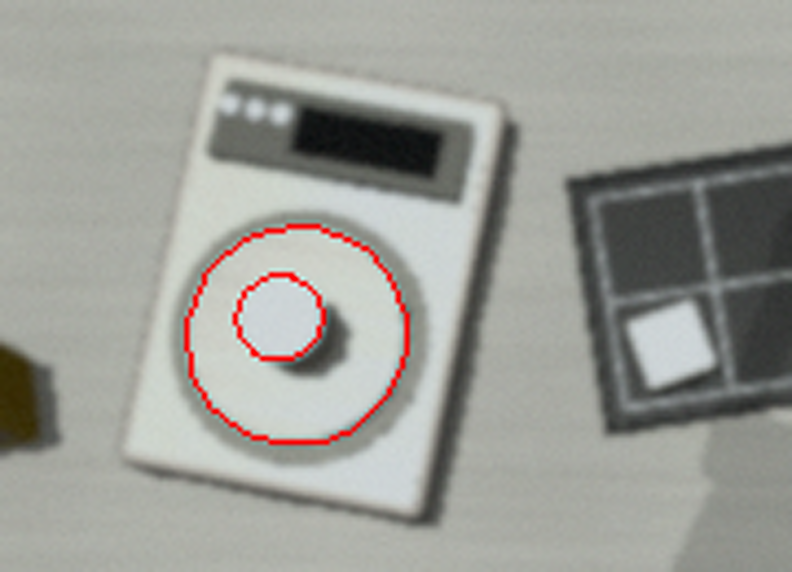

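>>> drive_tool(commands=[{"tx": 0, "ty": 0.03, "tz": 0, "wx": 0, "wy": 0, "wz": 0, "hand": 0}, {"tx": 0.007, "ty": 0.05, "tz": 0, "wx": 0, "wy": 0, "wz": 0, "hand": 0}, {"tx": 0, "ty": 0.05, "tz": 0, "wx": 0, "wy": 0, "wz": 0, "hand": 0}, {"tx": 0, "ty": 0.05, "tz": 0, "wx": 0, "wy": 0, "wz": 0, "hand": 0}, {"tx": 0, "ty": 0.03, "tz": 0, "wx": 0, "wy": 0, "wz": 0, "hand": 0}, {"tx": 0, "ty": 0, "tz": 0, "wx": 0, "wy": 0, "wz": 0, "hand": 0}, {"tx": 0, "ty": 0, "tz": 0, "wx": 0, "wy": 0, "wz": 0, "hand": 0}])

```text
clock: 42.4
tool_pos: [0.5002, -0.3038, 0.2396]
ee_rot: [-3.141, -0.0, 0.002]
contact_force: [0.1, 0.3, 0.4]
finger_gap: 0.0856
```

Descend to 0.125 and grip.

>>> drive_tool(commands=[{"tx": -0.0005, "ty": 0.001, "tz": 0.02, "wx": 0, "wy": 0, "wz": 0, "hand": 0}, {"tx": 0, "ty": 0, "tz": 0.03, "wx": 0, "wy": 0, "wz": 0, "hand": 0}, {"tx": 0, "ty": 0, "tz": 0.03, "wx": 0, "wy": 0, "wz": 0, "hand": 0}, {"tx": 0, "ty": 0, "tz": 0.02, "wx": 0, "wy": 0, "wz": 0, "hand": 0}, {"tx": 0, "ty": 0, "tz": 0.014, "wx": 0, "wy": 0, "wz": 0, "hand": 0}, {"tx": 0, "ty": 0, "tz": 0, "wx": 0, "wy": 0, "wz": 0, "hand": 0}, {"tx": 0, "ty": 0, "tz": 0, "wx": 0, "wy": 0, "wz": 0, "hand": 0}], force=40)

```text
clock: 43.28
tool_pos: [0.5, -0.3063, 0.1265]
ee_rot: [3.14, -0.002, 0.001]
contact_force: [0.0, 0.5, 0.5]
finger_gap: 0.0849
```

>>> drive_tool(commands=[{"tx": 0, "ty": 0, "tz": 0, "wx": 0, "wy": 0, "wz": 0, "hand": 30}, {"tx": 0, "ty": 0, "tz": 0, "wx": 0, "wy": 0, "wz": 0, "hand": 60}, {"tx": 0, "ty": 0, "tz": 0, "wx": 0, "wy": 0, "wz": 0, "hand": 90}, {"tx": 0, "ty": 0, "tz": 0, "wx": 0, "wy": 0, "wz": 0, "hand": 105}, {"tx": 0, "ty": 0, "tz": 0, "wx": 0, "wy": 0, "wz": 0, "hand": 120}, {"tx": 0, "ty": 0, "tz": 0, "wx": 0, "wy": 0, "wz": 0, "hand": 135}, {"tx": 0, "ty": 0, "tz": 0, "wx": 0, "wy": 0, "wz": 0, "hand": 150}, {"tx": 0, "ty": 0, "tz": 0, "wx": 0, "wy": 0, "wz": 0, "hand": 180}, {"tx": 0, "ty": 0, "tz": 0, "wx": 0, "wy": 0, "wz": 0, "hand": 220}, {"tx": 0, "ty": 0, "tz": 0, "wx": 0, "wy": 0, "wz": 0, "hand": 220}])

```text
clock: 44.52
tool_pos: [0.4995, -0.3059, 0.1255]
ee_rot: [-3.142, -0.0, 0.001]
contact_force: [-0.3, 0.4, 2.3]
finger_gap: 0.0397
```

>>> drive_tool(commands=[{"tx": 0, "ty": 0, "tz": -0.005, "wx": 0, "wy": 0, "wz": 0, "hand": 220}, {"tx": 0, "ty": 0, "tz": -0.015, "wx": 0, "wy": 0, "wz": 0, "hand": 220}, {"tx": 0, "ty": 0, "tz": -0.03, "wx": 0, "wy": 0, "wz": 0, "hand": 220}, {"tx": 0, "ty": 0, "tz": -0.03, "wx": 0, "wy": 0, "wz": 0, "hand": 220}, {"tx": 0, "ty": 0, "tz": -0.03, "wx": 0, "wy": 0, "wz": 0, "hand": 220}, {"tx": 0, "ty": 0, "tz": 0, "wx": 0, "wy": 0, "wz": 0, "hand": 220}])

```text
clock: 45.28
tool_pos: [0.5008, -0.3071, 0.2394]
ee_rot: [3.137, -0.006, 0.001]
contact_force: [0.5, 0.7, -2.8]
finger_gap: 0.0392
```

>>> drive_tool(commands=[{"tx": 0, "ty": -0.015, "tz": 0, "wx": 0, "wy": 0, "wz": 0, "hand": 220}, {"tx": 0, "ty": -0.03, "tz": 0, "wx": 0, "wy": 0, "wz": 0, "hand": 220}, {"tx": 0.005, "ty": -0.042, "tz": 0, "wx": 0, "wy": 0, "wz": 0, "hand": 220}, {"tx": 0.008, "ty": -0.042, "tz": 0, "wx": 0, "wy": 0, "wz": 0, "hand": 220}, {"tx": 0.008, "ty": -0.042, "tz": 0, "wx": 0, "wy": 0, "wz": 0, "hand": 220}, {"tx": 0.008, "ty": -0.042, "tz": 0, "wx": 0, "wy": 0, "wz": 0, "hand": 220}, {"tx": 0.008, "ty": -0.042, "tz": 0, "wx": 0, "wy": 0, "wz": 0, "hand": 220}, {"tx": 0.008, "ty": -0.042, "tz": 0, "wx": 0, "wy": 0, "wz": 0, "hand": 220}, {"tx": 0.006, "ty": -0.042, "tz": 0, "wx": 0, "wy": 0, "wz": 0, "hand": 220}, {"tx": 0, "ty": -0.035, "tz": 0, "wx": 0, "wy": 0, "wz": 0, "hand": 220}, {"tx": 0, "ty": -0.0215, "tz": 0, "wx": 0, "wy": 0, "wz": 0, "hand": 220}, {"tx": 0, "ty": 0, "tz": 0, "wx": 0, "wy": 0, "wz": 0, "hand": 220}])

```text
clock: 46.78
tool_pos: [0.5482, 0.0915, 0.2329]
ee_rot: [-3.142, 0.004, 0.004]
contact_force: [-0.3, -0.9, -2.6]
finger_gap: 0.0396
```

>>> drive_tool(commands=[{"tx": 0, "ty": 0, "tz": 0, "wx": 0, "wy": 0, "wz": 0, "hand": 220}, {"tx": 0, "ty": 0, "tz": 0, "wx": 0, "wy": 0, "wz": 0, "hand": 220}, {"tx": 0, "ty": 0, "tz": 0, "wx": 0, "wy": 0, "wz": 0, "hand": 220}])

```text
clock: 47.15
tool_pos: [0.5499, 0.089, 0.2352]
ee_rot: [3.142, 0.0, -0.0]
contact_force: [0.5, 0.2, -1.8]
finger_gap: 0.0397
```

>>> drive_tool(commands=[{"tx": 0.0005, "ty": -0.0005, "tz": 0.015, "wx": 0, "wy": 0, "wz": 0, "hand": 220}, {"tx": 0, "ty": 0, "tz": 0.025, "wx": 0, "wy": 0, "wz": 0, "hand": 220}, {"tx": 0, "ty": 0, "tz": 0.025, "wx": 0, "wy": 0, "wz": 0, "hand": 220}, {"tx": 0, "ty": 0, "tz": 0.02, "wx": 0, "wy": 0, "wz": 0, "hand": 220}, {"tx": 0, "ty": 0, "tz": 0.013, "wx": 0, "wy": 0, "wz": 0, "hand": 220}, {"tx": 0, "ty": 0, "tz": 0.005, "wx": 0, "wy": 0, "wz": 0, "hand": 220}, {"tx": 0, "ty": 0, "tz": 0.002, "wx": 0, "wy": 0, "wz": 0, "hand": 220}, {"tx": 0, "ty": 0, "tz": 0, "wx": 0, "wy": 0, "wz": 0, "hand": 220}, {"tx": 0, "ty": 0, "tz": 0, "wx": 0, "wy": 0, "wz": 0, "hand": 220}, {"tx": 0, "ty": 0, "tz": 0, "wx": 0, "wy": 0, "wz": 0, "hand": 220}])

```text
clock: 48.4
tool_pos: [0.5508, 0.0902, 0.1309]
ee_rot: [-3.142, -0.001, 0.001]
contact_force: [0.4, -0.3, -1.5]
finger_gap: 0.0394
```

>>> drive_tool(commands=[{"tx": 0, "ty": 0, "tz": 0.002, "wx": 0, "wy": 0, "wz": 0, "hand": 220}, {"tx": 0, "ty": 0, "tz": 0.001, "wx": 0, "wy": 0, "wz": 0, "hand": 220}, {"tx": 0, "ty": 0, "tz": 0, "wx": 0, "wy": 0, "wz": 0, "hand": 220}, {"tx": 0, "ty": 0, "tz": 0, "wx": 0, "wy": 0, "wz": 0, "hand": 220}])

```text
clock: 48.9
tool_pos: [0.5504, 0.0902, 0.1273]
ee_rot: [-3.142, 0.0, 0.001]
contact_force: [0.9, 0.3, -2.2]
finger_gap: 0.0399
```

>>> drive_tool(commands=[{"tx": 0, "ty": 0, "tz": 0.001, "wx": 0, "wy": 0, "wz": 0, "hand": 220}, {"tx": 0, "ty": 0, "tz": 0, "wx": 0, "wy": 0, "wz": 0, "hand": 220}, {"tx": 0, "ty": 0, "tz": 0, "wx": 0, "wy": 0, "wz": 0, "hand": 220}])

```text
clock: 49.28
tool_pos: [0.5504, 0.0902, 0.1263]
ee_rot: [-3.142, 0.0, 0.001]
contact_force: [-0.4, 0.6, -2.4]
finger_gap: 0.0398
```

>>> drive_tool(commands=[{"tx": 0, "ty": 0, "tz": 0.001, "wx": 0, "wy": 0, "wz": 0, "hand": 220}, {"tx": 0, "ty": 0, "tz": 0, "wx": 0, "wy": 0, "wz": 0, "hand": 220}, {"tx": 0, "ty": 0, "tz": 0, "wx": 0, "wy": 0, "wz": 0, "hand": 220}])

```text
clock: 49.65
tool_pos: [0.5506, 0.0902, 0.1256]
ee_rot: [-3.142, -0.001, 0.001]
contact_force: [0.0, -0.5, -1.5]
finger_gap: 0.0395
```

>>> drive_tool(commands=[{"tx": 0, "ty": 0, "tz": 0.0005, "wx": 0, "wy": 0, "wz": 0, "hand": 220}, {"tx": 0, "ty": 0, "tz": 0, "wx": 0, "wy": 0, "wz": 0, "hand": 220}, {"tx": 0, "ty": 0, "tz": 0, "wx": 0, "wy": 0, "wz": 0, "hand": 220}])

```text
clock: 50.02
tool_pos: [0.5509, 0.0902, 0.1255]
ee_rot: [-3.142, -0.001, 0.001]
contact_force: [-0.6, 0.5, 3.2]
finger_gap: 0.0399
```

>>> drive_tool(commands=[{"tx": 0, "ty": 0, "tz": 0, "wx": 0, "wy": 0, "wz": 0, "hand": 170}, {"tx": 0, "ty": 0, "tz": 0, "wx": 0, "wy": 0, "wz": 0, "hand": 150}, {"tx": 0, "ty": 0, "tz": 0, "wx": 0, "wy": 0, "wz": 0, "hand": 140}, {"tx": 0, "ty": 0, "tz": 0, "wx": 0, "wy": 0, "wz": 0, "hand": 130}, {"tx": 0, "ty": 0, "tz": 0, "wx": 0, "wy": 0, "wz": 0, "hand": 110}, {"tx": 0, "ty": 0, "tz": 0, "wx": 0, "wy": 0, "wz": 0, "hand": 60}, {"tx": 0, "ty": 0, "tz": 0, "wx": 0, "wy": 0, "wz": 0, "hand": 0}, {"tx": 0, "ty": 0, "tz": 0, "wx": 0, "wy": 0, "wz": 0, "hand": 0}])

```text
clock: 51.02
tool_pos: [0.5505, 0.0901, 0.1248]
ee_rot: [3.142, 0.0, 0.001]
contact_force: [-0.1, 0.1, 0.6]
finger_gap: 0.0853
```

>>> drive_tool(commands=[{"tx": 0, "ty": 0, "tz": -0.01, "wx": 0, "wy": 0, "wz": 0, "hand": 0}, {"tx": 0, "ty": 0, "tz": -0.03, "wx": 0, "wy": 0, "wz": 0, "hand": 0}, {"tx": 0, "ty": 0, "tz": -0.04, "wx": 0, "wy": 0, "wz": 0, "hand": 0}, {"tx": 0, "ty": 0, "tz": -0.03, "wx": 0, "wy": 0, "wz": 0, "hand": 0}, {"tx": 0.0025, "ty": 0.03, "tz": 0, "wx": 0, "wy": 0, "wz": 0, "hand": 0}, {"tx": 0.004, "ty": 0.055, "tz": 0, "wx": 0, "wy": 0, "wz": 0, "hand": 0}, {"tx": 0.004, "ty": 0.06, "tz": 0, "wx": 0, "wy": 0, "wz": 0, "hand": 0}, {"tx": 0.004, "ty": 0.06, "tz": 0, "wx": 0, "wy": 0, "wz": 0, "hand": 0}, {"tx": 0.004, "ty": 0.06, "tz": 0, "wx": 0, "wy": 0, "wz": 0, "hand": 0}, {"tx": 0.004, "ty": 0.06, "tz": 0, "wx": 0, "wy": 0, "wz": 0, "hand": 0}, {"tx": 0, "ty": 0.05, "tz": 0, "wx": 0, "wy": 0, "wz": 0, "hand": 0}, {"tx": 0, "ty": 0.0315, "tz": 0, "wx": 0, "wy": 0, "wz": 0, "hand": 0}])

```text
clock: 52.52
tool_pos: [0.5731, -0.3189, 0.2356]
ee_rot: [3.141, -0.001, -0.001]
contact_force: [0.1, -0.0, 0.9]
finger_gap: 0.0857
```

>>> drive_tool(commands=[{"tx": 0, "ty": 0, "tz": 0, "wx": 0, "wy": 0, "wz": 0, "hand": 0}, {"tx": 0, "ty": 0, "tz": 0, "wx": 0, "wy": 0, "wz": 0, "hand": 0}, {"tx": 0, "ty": 0, "tz": 0, "wx": 0, "wy": 0, "wz": 0, "hand": 0}])

```text
clock: 52.9
tool_pos: [0.5736, -0.3151, 0.2351]
ee_rot: [-3.142, -0.0, 0.002]
contact_force: [-0.6, -0.2, 0.6]
finger_gap: 0.0855
```

```bash
python3 - <<'E'
from h import *
c=read_camera("scene"); cv2.imwrite("pics/s9.png",cv2.resize(c["color"][160:360,80:350],None,fx=2.95,fy=2.95,interpolation=cv2.INTER_CUBIC))
c=read_camera("top"); cv2.imwrite("pics/t9.png",cv2.resize(c["color"][140:250,240:370],None,fx=6,fy=5.4545,interpolation=cv2.INTER_CUBIC)); print(sensors.get_obs()["tool_pos"])
E
```

```text
[ 0.57364314 -0.31522943  0.23507718]
```

View pics/s9.png

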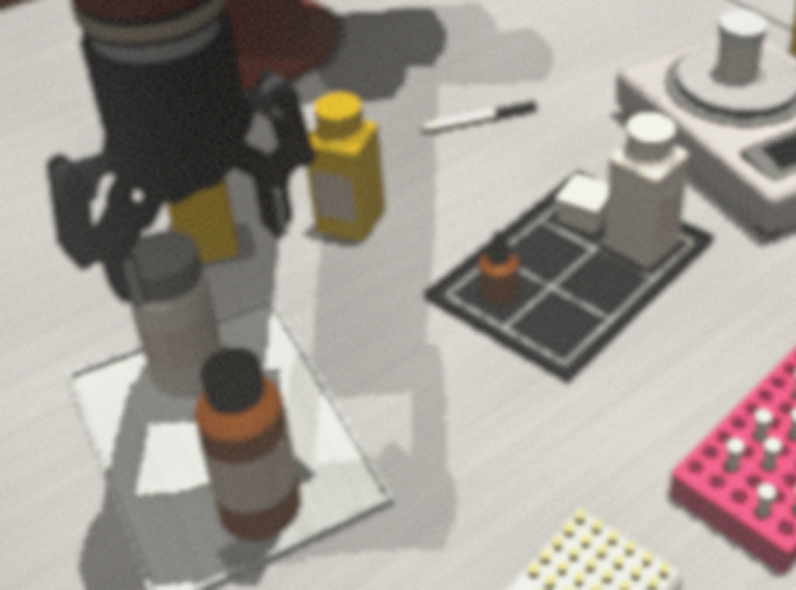

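View pics/t9.png

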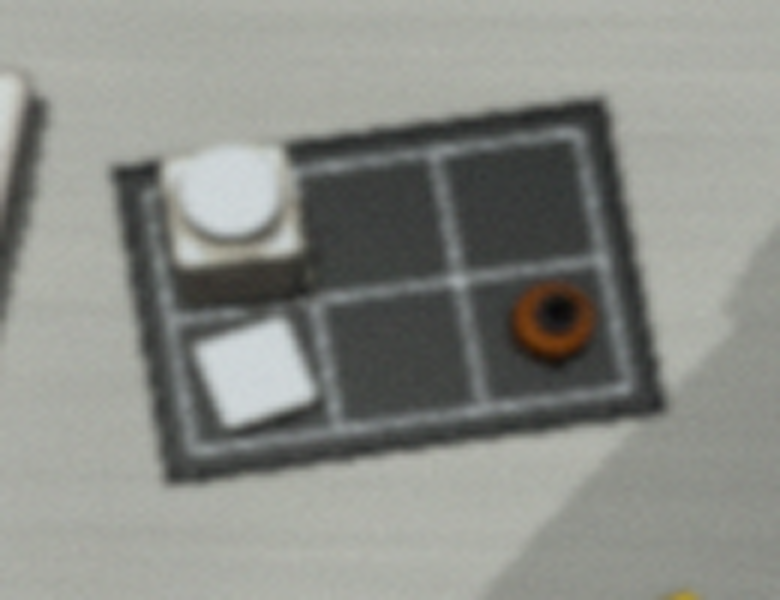

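>>> drive_tool(commands=[{"tx": 0, "ty": 0, "tz": 0.02, "wx": 0, "wy": 0, "wz": 0, "hand": 0}, {"tx": 0, "ty": 0, "tz": 0.03, "wx": 0, "wy": 0, "wz": 0, "hand": 0}, {"tx": 0, "ty": 0, "tz": 0.025, "wx": 0, "wy": 0, "wz": 0, "hand": 0}, {"tx": 0, "ty": 0, "tz": 0.015, "wx": 0, "wy": 0, "wz": 0, "hand": 0}, {"tx": 0, "ty": 0, "tz": 0.007, "wx": 0, "wy": 0, "wz": 0, "hand": 0}, {"tx": 0, "ty": 0, "tz": 0, "wx": 0, "wy": 0, "wz": 0, "hand": 0}, {"tx": 0, "ty": 0, "tz": 0, "wx": 0, "wy": 0, "wz": 0, "hand": 0}])

```text
clock: 53.88
tool_pos: [0.574, -0.3168, 0.1391]
ee_rot: [3.14, -0.002, 0.001]
contact_force: [-0.4, -0.0, -0.1]
finger_gap: 0.0858
```

>>> drive_tool(commands=[{"tx": 0, "ty": 0, "tz": 0, "wx": 0, "wy": 0, "wz": 0, "hand": 30}, {"tx": 0, "ty": 0, "tz": 0, "wx": 0, "wy": 0, "wz": 0, "hand": 60}, {"tx": 0, "ty": 0, "tz": 0, "wx": 0, "wy": 0, "wz": 0, "hand": 90}, {"tx": 0, "ty": 0, "tz": 0, "wx": 0, "wy": 0, "wz": 0, "hand": 110}, {"tx": 0, "ty": 0, "tz": 0, "wx": 0, "wy": 0, "wz": 0, "hand": 125}, {"tx": 0, "ty": 0, "tz": 0, "wx": 0, "wy": 0, "wz": 0, "hand": 140}, {"tx": 0, "ty": 0, "tz": 0, "wx": 0, "wy": 0, "wz": 0, "hand": 155}, {"tx": 0, "ty": 0, "tz": 0, "wx": 0, "wy": 0, "wz": 0, "hand": 180}, {"tx": 0, "ty": 0, "tz": 0, "wx": 0, "wy": 0, "wz": 0, "hand": 220}, {"tx": 0, "ty": 0, "tz": 0, "wx": 0, "wy": 0, "wz": 0, "hand": 220}])

```text
clock: 55.12
tool_pos: [0.5736, -0.3162, 0.138]
ee_rot: [-3.141, -0.0, 0.001]
contact_force: [0.2, 1.0, 1.6]
finger_gap: 0.0367
```

>>> drive_tool(commands=[{"tx": 0, "ty": 0, "tz": -0.005, "wx": 0, "wy": 0, "wz": 0, "hand": 220}, {"tx": 0, "ty": 0, "tz": -0.015, "wx": 0, "wy": 0, "wz": 0, "hand": 220}, {"tx": 0, "ty": 0, "tz": -0.03, "wx": 0, "wy": 0, "wz": 0, "hand": 220}, {"tx": 0, "ty": 0, "tz": -0.03, "wx": 0, "wy": 0, "wz": 0, "hand": 220}, {"tx": 0, "ty": 0, "tz": -0.02, "wx": 0, "wy": 0, "wz": 0, "hand": 220}, {"tx": 0, "ty": 0, "tz": 0, "wx": 0, "wy": 0, "wz": 0, "hand": 220}])

```text
clock: 55.88
tool_pos: [0.5743, -0.317, 0.2405]
ee_rot: [3.139, -0.004, 0.001]
contact_force: [0.0, -0.5, -3.4]
finger_gap: 0.0365
```

>>> drive_tool(commands=[{"tx": 0, "ty": -0.015, "tz": 0, "wx": 0, "wy": 0, "wz": 0, "hand": 220}, {"tx": 0.003, "ty": -0.03, "tz": 0, "wx": 0, "wy": 0, "wz": 0, "hand": 220}, {"tx": 0, "ty": -0.036, "tz": 0, "wx": 0, "wy": 0, "wz": 0, "hand": 220}, {"tx": 0, "ty": -0.036, "tz": 0, "wx": 0, "wy": 0, "wz": 0, "hand": 220}, {"tx": 0, "ty": -0.036, "tz": 0, "wx": 0, "wy": 0, "wz": 0, "hand": 220}, {"tx": 0, "ty": -0.036, "tz": 0, "wx": 0, "wy": 0, "wz": 0, "hand": 220}, {"tx": 0, "ty": -0.036, "tz": 0, "wx": 0, "wy": 0, "wz": 0, "hand": 220}, {"tx": 0, "ty": -0.03, "tz": 0, "wx": 0, "wy": 0, "wz": 0, "hand": 220}, {"tx": 0, "ty": -0.023, "tz": 0, "wx": 0, "wy": 0, "wz": 0, "hand": 220}, {"tx": 0, "ty": 0, "tz": 0, "wx": 0, "wy": 0, "wz": 0, "hand": 220}, {"tx": 0, "ty": 0, "tz": 0, "wx": 0, "wy": 0, "wz": 0, "hand": 220}])

```text
clock: 57.25
tool_pos: [0.5754, -0.0382, 0.2365]
ee_rot: [-3.142, 0.002, 0.001]
contact_force: [0.5, 0.5, -3.5]
finger_gap: 0.0369
```

>>> drive_tool(commands=[{"tx": 0, "ty": 0, "tz": 0.015, "wx": 0, "wy": 0, "wz": 0, "hand": 220}, {"tx": 0, "ty": 0, "tz": 0.025, "wx": 0, "wy": 0, "wz": 0, "hand": 220}, {"tx": 0, "ty": 0, "tz": 0.025, "wx": 0, "wy": 0, "wz": 0, "hand": 220}, {"tx": 0, "ty": 0, "tz": 0.02, "wx": 0, "wy": 0, "wz": 0, "hand": 220}, {"tx": 0, "ty": 0, "tz": 0.008, "wx": 0, "wy": 0, "wz": 0, "hand": 220}, {"tx": 0, "ty": 0, "tz": 0.003, "wx": 0, "wy": 0, "wz": 0, "hand": 220}, {"tx": 0, "ty": 0, "tz": 0, "wx": 0, "wy": 0, "wz": 0, "hand": 220}, {"tx": 0, "ty": 0, "tz": 0, "wx": 0, "wy": 0, "wz": 0, "hand": 220}, {"tx": 0, "ty": 0, "tz": 0, "wx": 0, "wy": 0, "wz": 0, "hand": 220}])

```text
clock: 58.38
tool_pos: [0.5766, -0.0384, 0.1427]
ee_rot: [3.141, -0.001, 0.001]
contact_force: [-0.3, -0.8, -3.6]
finger_gap: 0.0369
```

>>> drive_tool(commands=[{"tx": 0, "ty": 0, "tz": 0.002, "wx": 0, "wy": 0, "wz": 0, "hand": 220}, {"tx": 0, "ty": 0, "tz": 0.001, "wx": 0, "wy": 0, "wz": 0, "hand": 220}, {"tx": 0, "ty": 0, "tz": 0, "wx": 0, "wy": 0, "wz": 0, "hand": 220}, {"tx": 0, "ty": 0, "tz": 0, "wx": 0, "wy": 0, "wz": 0, "hand": 220}])

```text
clock: 58.88
tool_pos: [0.5761, -0.0383, 0.1388]
ee_rot: [-3.142, 0.0, 0.001]
contact_force: [0.2, 0.3, -4.3]
finger_gap: 0.0366
```

>>> drive_tool(commands=[{"tx": 0, "ty": 0, "tz": 0.001, "wx": 0, "wy": 0, "wz": 0, "hand": 220}, {"tx": 0, "ty": 0, "tz": 0, "wx": 0, "wy": 0, "wz": 0, "hand": 220}, {"tx": 0, "ty": 0, "tz": 0, "wx": 0, "wy": 0, "wz": 0, "hand": 220}])

```text
clock: 59.25
tool_pos: [0.5762, -0.0383, 0.138]
ee_rot: [3.142, -0.0, 0.001]
contact_force: [-0.5, 0.4, -2.2]
finger_gap: 0.0367
```

>>> drive_tool(commands=[{"tx": 0, "ty": 0, "tz": 0.0007, "wx": 0, "wy": 0, "wz": 0, "hand": 220}, {"tx": 0, "ty": 0, "tz": 0, "wx": 0, "wy": 0, "wz": 0, "hand": 220}, {"tx": 0, "ty": 0, "tz": 0, "wx": 0, "wy": 0, "wz": 0, "hand": 220}])

```text
clock: 59.62
tool_pos: [0.5765, -0.0383, 0.138]
ee_rot: [3.142, -0.001, 0.001]
contact_force: [-0.9, 1.3, 3.6]
finger_gap: 0.0368
```

>>> drive_tool(commands=[{"tx": 0, "ty": 0, "tz": 0, "wx": 0, "wy": 0, "wz": 0, "hand": 170}, {"tx": 0, "ty": 0, "tz": 0, "wx": 0, "wy": 0, "wz": 0, "hand": 155}, {"tx": 0, "ty": 0, "tz": 0, "wx": 0, "wy": 0, "wz": 0, "hand": 145}, {"tx": 0, "ty": 0, "tz": 0, "wx": 0, "wy": 0, "wz": 0, "hand": 135}, {"tx": 0, "ty": 0, "tz": 0, "wx": 0, "wy": 0, "wz": 0, "hand": 115}, {"tx": 0, "ty": 0, "tz": 0, "wx": 0, "wy": 0, "wz": 0, "hand": 60}, {"tx": 0, "ty": 0, "tz": 0, "wx": 0, "wy": 0, "wz": 0, "hand": 0}, {"tx": 0, "ty": 0, "tz": 0, "wx": 0, "wy": 0, "wz": 0, "hand": 0}])

```text
clock: 60.62
tool_pos: [0.5761, -0.0383, 0.137]
ee_rot: [3.142, 0.0, 0.001]
contact_force: [1.1, 0.8, -0.1]
finger_gap: 0.0856
```

>>> drive_tool(commands=[{"tx": 0, "ty": 0, "tz": -0.01, "wx": 0, "wy": 0, "wz": 0, "hand": 0}, {"tx": 0, "ty": 0, "tz": -0.03, "wx": 0, "wy": 0, "wz": 0, "hand": 0}, {"tx": 0, "ty": 0, "tz": -0.04, "wx": 0, "wy": 0, "wz": 0, "hand": 0}, {"tx": 0, "ty": 0, "tz": -0.02, "wx": 0, "wy": 0, "wz": 0, "hand": 0}, {"tx": -0.02, "ty": 0.03, "tz": 0, "wx": 0, "wy": 0, "wz": 0, "hand": 0}, {"tx": -0.03, "ty": 0.045, "tz": 0, "wx": 0, "wy": 0, "wz": 0, "hand": 0}, {"tx": -0.03, "ty": 0.045, "tz": 0, "wx": 0, "wy": 0, "wz": 0, "hand": 0}, {"tx": -0.03, "ty": 0.045, "tz": 0, "wx": 0, "wy": 0, "wz": 0, "hand": 0}, {"tx": -0.025, "ty": 0.045, "tz": 0, "wx": 0, "wy": 0, "wz": 0, "hand": 0}, {"tx": -0.0155, "ty": 0.0335, "tz": 0, "wx": 0, "wy": 0, "wz": 0, "hand": 0}, {"tx": 0, "ty": 0.01, "tz": 0, "wx": 0, "wy": 0, "wz": 0, "hand": 0}, {"tx": 0, "ty": 0, "tz": 0, "wx": 0, "wy": 0, "wz": 0, "hand": 0}])

```text
clock: 62.12
tool_pos: [0.426, -0.292, 0.2369]
ee_rot: [-3.141, 0.0, 0.0]
contact_force: [-0.9, 0.4, 0.1]
finger_gap: 0.0853
```

>>> drive_tool(commands=[{"tx": 0, "ty": 0, "tz": 0, "wx": 0, "wy": 0, "wz": 0, "hand": 0}, {"tx": 0, "ty": 0, "tz": 0, "wx": 0, "wy": 0, "wz": 0, "hand": 0}])

```text
clock: 62.38
tool_pos: [0.4264, -0.291, 0.237]
ee_rot: [-3.141, 0.0, 0.003]
contact_force: [-0.0, -1.0, 0.2]
finger_gap: 0.0857
```

```bash
python3 - <<'E'
from h import *
c=read_camera("top"); cv2.imwrite("pics/t10.png",cv2.resize(c["color"][140:250,240:370],None,fx=6,fy=5.4545,interpolation=cv2.INTER_CUBIC)); print(sensors.get_obs()["tool_pos"])
E
```

```text
[ 0.42630594 -0.29113294  0.23706339]
```

View pics/t10.png

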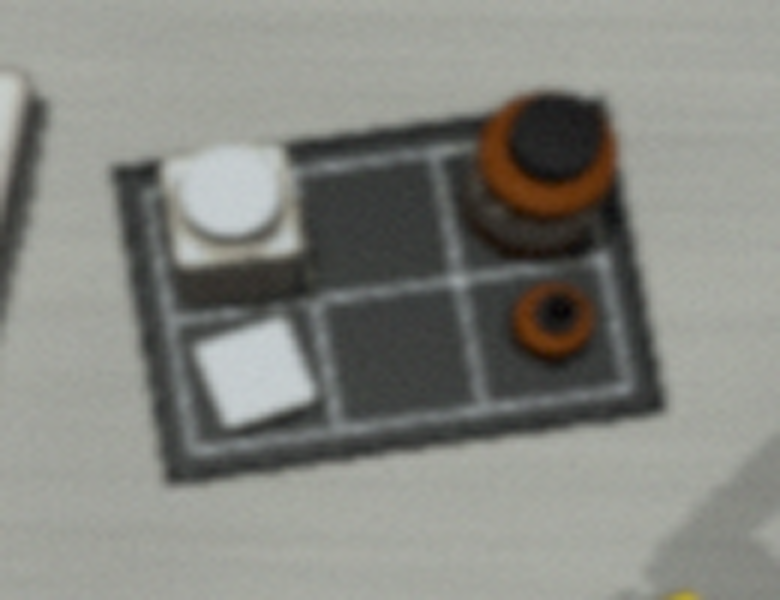

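>>> drive_tool(commands=[{"tx": 0, "ty": 0, "tz": 0.02, "wx": 0, "wy": 0, "wz": 0, "hand": 0}, {"tx": 0, "ty": 0, "tz": 0.03, "wx": 0, "wy": 0, "wz": 0, "hand": 0}, {"tx": 0, "ty": 0, "tz": 0.03, "wx": 0, "wy": 0, "wz": 0, "hand": 0}, {"tx": 0, "ty": 0, "tz": 0.025, "wx": 0, "wy": 0, "wz": 0, "hand": 0}, {"tx": 0, "ty": 0, "tz": 0.014, "wx": 0, "wy": 0, "wz": 0, "hand": 0}, {"tx": 0, "ty": 0, "tz": 0, "wx": 0, "wy": 0, "wz": 0, "hand": 0}, {"tx": 0, "ty": 0, "tz": 0, "wx": 0, "wy": 0, "wz": 0, "hand": 0}])

```text
clock: 63.3
tool_pos: [0.4264, -0.2924, 0.119]
ee_rot: [3.141, -0.001, 0.001]
contact_force: [-0.2, 0.4, -0.8]
finger_gap: 0.0857
```

>>> drive_tool(commands=[{"tx": 0, "ty": 0, "tz": 0, "wx": 0, "wy": 0, "wz": 0, "hand": 20}, {"tx": 0, "ty": 0, "tz": 0, "wx": 0, "wy": 0, "wz": 0, "hand": 40}, {"tx": 0, "ty": 0, "tz": 0, "wx": 0, "wy": 0, "wz": 0, "hand": 60}, {"tx": 0, "ty": 0, "tz": 0, "wx": 0, "wy": 0, "wz": 0, "hand": 80}, {"tx": 0, "ty": 0, "tz": 0, "wx": 0, "wy": 0, "wz": 0, "hand": 100}, {"tx": 0, "ty": 0, "tz": 0, "wx": 0, "wy": 0, "wz": 0, "hand": 130}, {"tx": 0, "ty": 0, "tz": 0, "wx": 0, "wy": 0, "wz": 0, "hand": 180}, {"tx": 0, "ty": 0, "tz": 0, "wx": 0, "wy": 0, "wz": 0, "hand": 180}])

```text
clock: 64.3
tool_pos: [0.4261, -0.2921, 0.1185]
ee_rot: [3.141, -0.001, 0.001]
contact_force: [0.8, 1.9, 3.4]
finger_gap: 0.0539
```

>>> drive_tool(commands=[{"tx": 0, "ty": 0, "tz": -0.005, "wx": 0, "wy": 0, "wz": 0, "hand": 180}, {"tx": 0, "ty": 0, "tz": -0.015, "wx": 0, "wy": 0, "wz": 0, "hand": 180}, {"tx": 0, "ty": 0, "tz": -0.03, "wx": 0, "wy": 0, "wz": 0, "hand": 180}, {"tx": 0, "ty": 0, "tz": -0.03, "wx": 0, "wy": 0, "wz": 0, "hand": 180}, {"tx": 0, "ty": 0, "tz": -0.03, "wx": 0, "wy": 0, "wz": 0, "hand": 180}, {"tx": 0, "ty": 0, "tz": 0, "wx": 0, "wy": 0, "wz": 0, "hand": 180}])

```text
clock: 65.05
tool_pos: [0.4271, -0.2932, 0.2317]
ee_rot: [3.137, -0.005, 0.001]
contact_force: [0.0, -0.6, -3.1]
finger_gap: 0.0536
```

>>> drive_tool(commands=[{"tx": 0.004, "ty": -0.015, "tz": 0, "wx": 0, "wy": 0, "wz": 0, "hand": 180}, {"tx": 0.008, "ty": -0.03, "tz": 0, "wx": 0, "wy": 0, "wz": 0, "hand": 180}, {"tx": 0.009, "ty": -0.036, "tz": 0, "wx": 0, "wy": 0, "wz": 0, "hand": 180}, {"tx": 0.009, "ty": -0.036, "tz": 0, "wx": 0, "wy": 0, "wz": 0, "hand": 180}, {"tx": 0.009, "ty": -0.036, "tz": 0, "wx": 0, "wy": 0, "wz": 0, "hand": 180}, {"tx": 0.009, "ty": -0.036, "tz": 0, "wx": 0, "wy": 0, "wz": 0, "hand": 180}, {"tx": 0.009, "ty": -0.036, "tz": 0, "wx": 0, "wy": 0, "wz": 0, "hand": 180}, {"tx": 0.009, "ty": -0.036, "tz": 0, "wx": 0, "wy": 0, "wz": 0, "hand": 180}, {"tx": 0.0085, "ty": -0.03, "tz": 0, "wx": 0, "wy": 0, "wz": 0, "hand": 180}, {"tx": 0.005, "ty": -0.019, "tz": 0, "wx": 0, "wy": 0, "wz": 0, "hand": 180}, {"tx": 0, "ty": 0, "tz": 0, "wx": 0, "wy": 0, "wz": 0, "hand": 180}, {"tx": 0, "ty": 0, "tz": 0, "wx": 0, "wy": 0, "wz": 0, "hand": 180}])

```text
clock: 66.55
tool_pos: [0.5041, 0.0183, 0.2267]
ee_rot: [3.142, 0.003, 0.001]
contact_force: [-0.1, -0.1, -2.8]
finger_gap: 0.0536
```

>>> drive_tool(commands=[{"tx": 0, "ty": 0, "tz": 0, "wx": 0, "wy": 0, "wz": 0, "hand": 180}, {"tx": 0, "ty": 0, "tz": 0, "wx": 0, "wy": 0, "wz": 0, "hand": 180}])

```text
clock: 66.8
tool_pos: [0.5049, 0.0176, 0.228]
ee_rot: [3.142, 0.0, 0.0]
contact_force: [0.7, 0.4, -1.5]
finger_gap: 0.0534
```

>>> drive_tool(commands=[{"tx": 0, "ty": 0, "tz": 0.015, "wx": 0, "wy": 0, "wz": 0, "hand": 180}, {"tx": 0, "ty": 0, "tz": 0.025, "wx": 0, "wy": 0, "wz": 0, "hand": 180}, {"tx": 0, "ty": 0, "tz": 0.025, "wx": 0, "wy": 0, "wz": 0, "hand": 180}, {"tx": 0, "ty": 0, "tz": 0.02, "wx": 0, "wy": 0, "wz": 0, "hand": 180}, {"tx": 0, "ty": 0, "tz": 0.012, "wx": 0, "wy": 0, "wz": 0, "hand": 180}, {"tx": 0, "ty": 0, "tz": 0.005, "wx": 0, "wy": 0, "wz": 0, "hand": 180}, {"tx": 0, "ty": 0, "tz": 0.003, "wx": 0, "wy": 0, "wz": 0, "hand": 180}, {"tx": 0, "ty": 0, "tz": 0, "wx": 0, "wy": 0, "wz": 0, "hand": 180}, {"tx": 0, "ty": 0, "tz": 0, "wx": 0, "wy": 0, "wz": 0, "hand": 180}, {"tx": 0, "ty": 0, "tz": 0, "wx": 0, "wy": 0, "wz": 0, "hand": 180}])

```text
clock: 68.05
tool_pos: [0.5054, 0.0181, 0.1237]
ee_rot: [3.141, -0.001, 0.001]
contact_force: [0.1, -0.4, -2.6]
finger_gap: 0.0536
```

>>> drive_tool(commands=[{"tx": 0, "ty": 0, "tz": 0.002, "wx": 0, "wy": 0, "wz": 0, "hand": 180}, {"tx": 0, "ty": 0, "tz": 0.001, "wx": 0, "wy": 0, "wz": 0, "hand": 180}, {"tx": 0, "ty": 0, "tz": 0, "wx": 0, "wy": 0, "wz": 0, "hand": 180}, {"tx": 0, "ty": 0, "tz": 0, "wx": 0, "wy": 0, "wz": 0, "hand": 180}])

```text
clock: 68.55
tool_pos: [0.505, 0.0181, 0.1201]
ee_rot: [-3.142, 0.0, 0.001]
contact_force: [0.2, -0.3, -3.0]
finger_gap: 0.0536
```

>>> drive_tool(commands=[{"tx": 0, "ty": 0, "tz": 0.001, "wx": 0, "wy": 0, "wz": 0, "hand": 180}, {"tx": 0, "ty": 0, "tz": 0.0005, "wx": 0, "wy": 0, "wz": 0, "hand": 180}, {"tx": 0, "ty": 0, "tz": 0, "wx": 0, "wy": 0, "wz": 0, "hand": 180}, {"tx": 0, "ty": 0, "tz": 0, "wx": 0, "wy": 0, "wz": 0, "hand": 180}])

```text
clock: 69.05
tool_pos: [0.505, 0.0181, 0.1186]
ee_rot: [-3.142, 0.0, 0.001]
contact_force: [-0.5, -0.8, -2.3]
finger_gap: 0.0538
```

>>> drive_tool(commands=[{"tx": 0, "ty": 0, "tz": 0.0005, "wx": 0, "wy": 0, "wz": 0, "hand": 180}, {"tx": 0, "ty": 0, "tz": 0, "wx": 0, "wy": 0, "wz": 0, "hand": 180}, {"tx": 0, "ty": 0, "tz": 0, "wx": 0, "wy": 0, "wz": 0, "hand": 180}])

```text
clock: 69.42
tool_pos: [0.5053, 0.0181, 0.1186]
ee_rot: [3.142, -0.001, 0.001]
contact_force: [-0.3, 0.4, 1.4]
finger_gap: 0.0535
```

>>> drive_tool(commands=[{"tx": 0, "ty": 0, "tz": 0.0003, "wx": 0, "wy": 0, "wz": 0, "hand": 130}, {"tx": 0, "ty": 0, "tz": 0, "wx": 0, "wy": 0, "wz": 0, "hand": 105}, {"tx": 0, "ty": 0, "tz": 0, "wx": 0, "wy": 0, "wz": 0, "hand": 95}, {"tx": 0, "ty": 0, "tz": 0, "wx": 0, "wy": 0, "wz": 0, "hand": 85}, {"tx": 0, "ty": 0, "tz": 0, "wx": 0, "wy": 0, "wz": 0, "hand": 70}, {"tx": 0, "ty": 0, "tz": 0, "wx": 0, "wy": 0, "wz": 0, "hand": 40}, {"tx": 0, "ty": 0, "tz": 0, "wx": 0, "wy": 0, "wz": 0, "hand": 0}, {"tx": 0, "ty": 0, "tz": 0, "wx": 0, "wy": 0, "wz": 0, "hand": 0}])

```text
clock: 70.42
tool_pos: [0.505, 0.0181, 0.1177]
ee_rot: [3.142, 0.0, 0.001]
contact_force: [-1.4, 1.0, 0.0]
finger_gap: 0.0855
```

>>> drive_tool(commands=[{"tx": 0, "ty": 0, "tz": -0.01, "wx": 0, "wy": 0, "wz": 0, "hand": 0}, {"tx": 0, "ty": 0, "tz": -0.03, "wx": 0, "wy": 0, "wz": 0, "hand": 0}, {"tx": 0, "ty": 0, "tz": -0.04, "wx": 0, "wy": 0, "wz": 0, "hand": 0}, {"tx": 0, "ty": 0, "tz": -0.04, "wx": 0, "wy": 0, "wz": 0, "hand": 0}, {"tx": 0, "ty": 0.03, "tz": 0, "wx": 0, "wy": 0, "wz": 0, "hand": 0}, {"tx": 0, "ty": 0.045, "tz": 0, "wx": 0, "wy": 0, "wz": 0, "hand": 0}, {"tx": 0, "ty": 0.045, "tz": 0, "wx": 0, "wy": 0, "wz": 0, "hand": 0}, {"tx": 0, "ty": 0.045, "tz": 0, "wx": 0, "wy": 0, "wz": 0, "hand": 0}, {"tx": 0, "ty": 0.045, "tz": 0, "wx": 0, "wy": 0, "wz": 0, "hand": 0}, {"tx": 0, "ty": 0.03, "tz": 0, "wx": 0, "wy": 0, "wz": 0, "hand": 0}, {"tx": 0, "ty": 0, "tz": 0, "wx": 0, "wy": 0, "wz": 0, "hand": 0}, {"tx": 0, "ty": 0, "tz": 0, "wx": 0, "wy": 0, "wz": 0, "hand": 0}])

```text
clock: 71.92
tool_pos: [0.5053, -0.2214, 0.2382]
ee_rot: [-3.141, -0.0, 0.001]
contact_force: [1.0, -0.6, 0.2]
finger_gap: 0.0856
```

```bash
python3 - <<'E'
from h import *
c=read_camera("top"); cv2.imwrite("pics/t11.png",cv2.resize(c["color"][140:250,240:370],None,fx=6,fy=5.4545,interpolation=cv2.INTER_CUBIC)); print(sensors.get_obs()["tool_pos"])
c=read_camera("scene"); cv2.imwrite("pics/s11.png",c["color"])
E
```

```text
[ 0.50539163 -0.22103459  0.23808966]
```

View pics/t11.png

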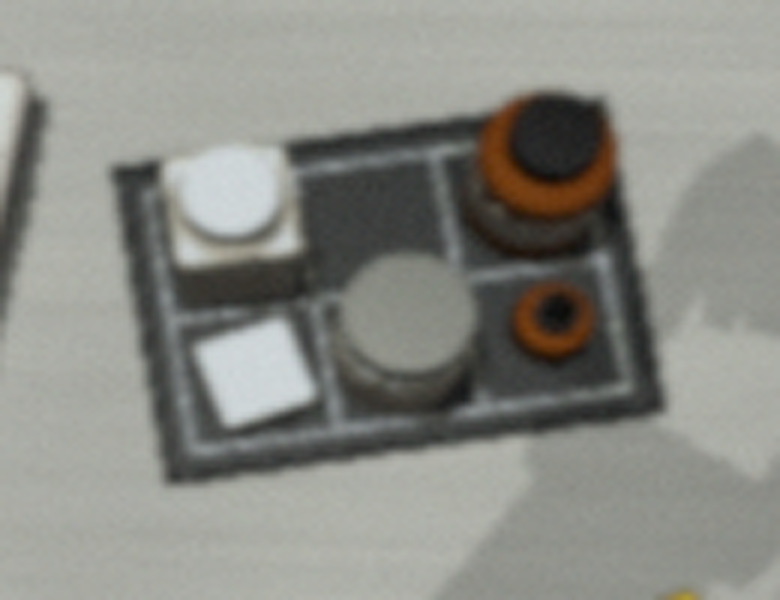

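View pics/s11.png

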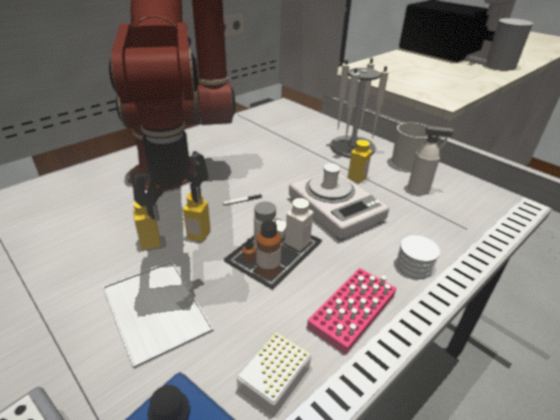

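```bash
python3 -c "
from workcell import manip
print(manip.hand_in())"
```

```text
the job is handed in; nothing more can be done
None
```

The task is done and handed in at about 72 s of the 144 s allowed; the hand-in gave no verdict.

- **Side tray:** I set the wide-mouth, round and square bottles on the side tray one after another. Pictures showed all three upright on it before I touched the jar.
- **Jar:** It went onto the balance pan. The scene and top pictures both showed its lid on the outline predicted for the pan centre, to about a pixel (2–3 mm).
- **Return:** I put the square, round and wide-mouth bottles back in their own squares. In the final top picture their caps are within about 1 mm of where they stood at the start.
- **Bystanders:** The dropper bottle and the cover-glass box look unmoved.
- **Gentleness:** Each object was lowered in steps of 1–2 mm or less until the wrist force showed contact, and released only then. The highest set-down force I read was about 6 N.
- **Last check:** The gripper was open and well clear of everything. No check failed. The only disagreement was 1–3 mm between the top and wrist cameras in the starting bottle and jar positions; it was larger, about 9 mm, for the dropper bottle, which I did not handle.

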